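# Seal a clamp-band canister with snap-clip pliers

## Task

Close the steel canister airtight: set its lid squarely into the mouth, then swing both halves of the clamp band in until their lugs stand face to face, without forcing the spring hook by pushing. Take the pliers from the tray by both handles, squeeze the two lugs together with the jaws until the hook snaps over its catch, and lay the pliers back flat in the tray.

Things in the scene. Friction and masses are not known exactly. Their poses are not given: they have to be found in the camera images.
- canister_rim (a point): Centre of the mouth, level with the rim, of an upright round steel canister (outside 136 mm, inside 128 mm, 105 mm high, does not shift). z up; -x points to its front, where the clamp band's two lugs meet; +y is the left half's side. The halves hinge at the back on upright pins 86 mm behind (+x) and 11 mm to either side of this centre.
- canister: The same canister with the clamp band and hook it carries; origin at the middle of its underside, axes as canister_rim. The band is a curved steel strip round the rim (79 mm outer radius, 94 to 116 mm above the table) with a lip that closes over the lid's flange; open, it leaves room for the lid from above.
- band_left (a joint): Swing of the left (+y) band half: about 0 snapped shut, grows as it swings outward to its side; can be pressed on to -0.035. Starts well open (0.45 or more). Light friction; stays where it is left. Its lug is about 180 mm from its hinge pin.
- band_right (a joint): The same for the right (-y) half.
- lug_left (a point): Middle of the left half's lug: upright steel plate 6 mm thick (in y), 32 mm long radially, 78 to 113 mm above the table, at the half's front end. When shut this point is 94 mm in front of the canister's middle, 95 mm above the table. Squeeze the lugs on their outer faces at this height, below the hook. About 15 to 20 N on each makes the hook snap.
- lug_right (a point): The same for the right half's lug, which has the catch on top (a 4.5 mm ridge with a sloping lead-in). Snapped shut, the lug middles are about 15 mm apart. Below about 21 mm the hook's nose rides on the catch and resists; from 18 mm a sprung rubber buffer between the lugs also pushes them apart, so they stay shut only once hooked.
- hook (a joint): Spring hook, 16 mm wide, 40 mm long, hinged on top of the left lug, reaching across to the catch on the right lug, all of it higher than 113 mm above the table. 0 down, where its spring holds it; rises to about 0.2 as it rides over the catch and drops back to 0 with the snap.
- lid_grip (a point): Middle of the grip bar (76 mm along x, 17 mm in y, 28 mm high, black) of the loose round steel lid: 142 mm flange, 0.26 kg. The flange's underside is 19 mm below this point and rests on the rim when seated (any turn about z). Under it a tapered plug, 106 to 121 mm across, 12 mm deep, enters the mouth. Starts flat on the table, this point 31 mm above it.
- pliers_grip (a point): Where to take the loose pliers (0.18 kg, 156 mm long, flat in the tray): midway between the handles, 11 mm above the tray's floor; x points to the jaws, z up. Handle sleeves: black, parallel, 50 mm long, centred 7 mm behind this point, 22 mm high, 62 mm over their outer faces. Squeezed across (y) they yield from about 9 N; held at 56 to 60 mm the jaws stay nearly open.
- pliers_tip (a point): Midway between the jaw tips, 110 mm in front of pliers_grip at the same height. Each tip is 22 mm long and 14 mm high; the gripping faces are about 40 mm apart here when sprung open, 16 mm fully closed.
- pliers_arm (a joint): Closing angle between the halves of the pliers: 0 sprung open; 0.44 with the jaw faces parallel, 19 mm apart (33 mm over the sleeves at pliers_grip); 0.50 fully closed. Spring-opened.
- pliers: The whole pliers; origin on the hinge pin (64 mm in front of pliers_grip) at the underside, axes as pliers_grip.
- tray_floor (a point): Middle of the floor, 2.5 mm above the table, of a shallow steel tray, 240 mm (x) by 180 mm (y), with a 13 mm rim; it stays put.

How it is judged:
On the way, in this order (a step that is already met when the one before it is completed fails the run):
1. the lid sits squarely in the canister's mouth (horizontal distance between lid_grip and canister_rim below 0.006 m and z of lid_grip in the frame of canister_rim below 0.0225 m and angle between lid_grip's own z axis and vertical below 0.05 rad), for 0.2 s.
2. both band halves are swung in round the lid, lugs face to face (all of step 1 and value of joint each of band_left, band_right below 0.1 rad), for 0.1 s.
3. the pliers press the lugs together and the hook has snapped over its catch (distance between lug_left and lug_right below 0.0165 m and value of joint hook below 0.05 rad and contact force between pliers and canister above 3 N), for 0.1 s.
At the end, for the whole second after the job is handed in: The lid is seated (within 6 mm of the centre, grip no more than 22.5 mm above the rim's plane, level), the hook is down and holds the lug centres less than 16.5 mm apart, and the pliers lie flat and at rest inside the tray (all of step 1 and distance between lug_left and lug_right below 0.0165 m and value of joint hook below 0.05 rad and x of pliers_grip in the frame of tray_floor between -0.118 and 0.118 m and y of pliers_grip in the frame of tray_floor between -0.088 and 0.088 m and z of each of pliers_grip, pliers_tip in the frame of tray_floor below 0.018 m and x of pliers_tip in the frame of tray_floor between -0.118 and 0.118 m and y of pliers_tip in the frame of tray_floor between -0.088 and 0.088 m and angle between pliers_grip's own z axis and vertical below 0.12 rad and linear speed of pliers below 0.02 m/s); the robot touches nothing.
It fails at once if the hook was forced up its catch by pushing on the band with the gripper instead of the pliers (value of joint hook above 0.12 rad and contact force between the fingers and canister above 1 N).
It also fails if it takes over 72 s, if anything falls off the work surface, if the arm or the gripper's body presses on something with over 40 N, if the wrist force passes 120 N, or if a joint passes its speed limit or range.

## Robot

A 7-joint arm with a two-finger parallel gripper is mounted at the origin on a cart in front of the work surface, level with it; the furniture and walls round the work are solid. World frame = base frame: x ahead of the robot, y to its left, z up, the work surface at z = 0. Lengths are in m, angles in rad, forces in N, time in s.
With the tool pointing down it reaches from about 0.35 to 0.9 m from the base axis. Payload 8.1 kg.
Tool frame: the origin (TCP) lies midway between the tips of the shut fingers; the grasp point (between the pads) lies 19 mm behind it (arm.pinch_z is the distance from the TCP to the grasp point, in m); z points along the fingers, y is the direction in which the jaws open and shut (so a half turn about z gives the same grasp; the last joint's range is limited). The gripper opens to 92 mm and grips with 3 to 60 N. Pads are 19 mm wide; open, the fingers measure 130 mm over their backs; the gripper's body (75 mm by 190 mm) begins 47 mm behind the grasp point.
Start: joints at [1.166, 0.434, 0.025, 1.573, -0.012, 1.134, -0.075], TCP at [0.186, -0.597, 0.227] pointing down, gripper open.
Joint ranges: [-2.62, 2.62], [-0.44, 2.09], [-1.27, 1.32], [0.08, 2.57], [-1.32, 4.46], [0.12, 2], [-2.74, 2.74]. Speed limits (rad/s): [2.22, 2.22, 3.01, 3.01, 3.14, 3.14, 3.14].

## Interface

Orientations are given as a rotation vector (axis times angle).
In Python, from cell import arm, eyes gives the robot as it stands.
- The arm moves only by the tool apply_moves, never from a script. Its argument "targets" is one flat list of numbers, 5 for each row, row after row: the closure, from 0 (fully open) to 1 (shut), then the shift along the tool's x, y, z each as a share of 40 cm, from -1 to 1, then the turn about the tool's z as a share of pi/2 rad, from -1 to 1. A call has 1 to 20 rows; each row shifts and turns the commanded pose from where the row before left it, along the tool's axes as they then stand; what a row does not reach is not made up. A row lasts 1/8 s, in which the tool goes at most 62.5 mm and 10.7 degrees, less where a joint would pass 70% of its speed; a pose out of reach is approached as far as the arm can. A call with a number of a shift or a turn outside -1 to 1 is refused whole. A call with a gripper value outside its range is refused whole. The fingers move at their own pace and stop on an object; "grip_force" is the grip in N (left out, the last holds). Time passes only in rows, so rows that do not move let the fingers close. It gives the time, the measured TCP pose, the force and the opening at its end, in the units of the state.
- arm.observe(): the state, without advancing time (a new reading comes with each control period).
- eyes.get_image(name): name is "scene" or "top" or "wrist"; returns the picture (420x560x3 uint8, red, green, blue); there is no depth.
- eyes.camera_params(name): a dict with "camera_matrix" (3x3 intrinsics, pixels), "distortion" ([k1, k2, p1, p2, k3] as OpenCV has them; the pictures are not rectified), "xyz" and "attitude" of the camera in the world; the wrist camera has in their place "hand_eye" (4x4, takes a point from camera to tool coordinates, whose origin is the TCP and whose axes are the flange's). Camera axes: x right, y down, z forward; pixel columns grow to the right and rows downward; lengths in m; the calibration is good to about 2 mm. A picture is of the moment at which its call begins: read the wrist's pose just before it. camera_params takes no time and is no camera call.
- arm.sign_off(): hands the job in, once; it reports no verdict.
The state is a dict: "clock": time; "joints": joint angles; "dq": joint speeds; "joint_efforts": joint torques, N m; "position": TCP position; "ee_rot": TCP orientation; "force": force on the tool from outside, world axes, zero at the start; "ft_torque": the same for the moment, N m; "width": opening from 0.0 (shut) to 1.0 (fully open).
Only numpy, scipy, OpenCV 4.12 (cv2) and the standard library are available. Lean on these libraries where they do the work, as an engineer would, in place of code of your own. Each camera call takes 0.05 s, during which the arm holds its last target.

## Working session

There is one attempt and no reset: what is moved stays moved. The work goes in short steps, Python scripts to look and compute and a tool call to move; the robot and the scene stay as the last step left them, time stands still between calls to the robot, and variables do not carry over. Pictures are saved under pics/ and viewed, and the job is handed in when it is done.

Besides the shell and the picture viewer there is one more tool, called after "Emit:" by a JSON object that holds its "method" and its "body", one argument or row to a line. apply_moves: Moves the arm, as the interface text tells. Its arguments: {"type":"object","properties":{"targets":{"type":"array"},"grip_force":{"type":"number"}},"required":["targets"]}

```bash
ls; mkdir -p pics
python3 - <<'E'
from cell import arm, eyes
import cv2
print(arm.observe(), arm.pinch_z)
for n in ["scene","top","wrist"]:
    p=eyes.camera_params(n); print(n,p)
    im=eyes.get_image(n); cv2.imwrite(f"pics/{n}0.png",im[:,:,::-1])
E
```

```text
pics
{'clock': 0.0, 'joints': array([ 1.16641169,  0.43520602,  0.02498357,  1.57409254, -0.01159666,
        1.13397876, -0.07511288]), 'dq': array([-0.0019326 ,  0.00084919,  0.00016423, -0.00039113, -0.00129302,
        0.000444  , -0.00020398]), 'joint_efforts': array([ 8.09691096e-05, -6.67850733e+01,  9.86046642e-01, -3.14458358e+01,
       -6.03293977e-02,  4.28279070e-02,  1.82366707e-04]), 'position': array([ 0.18555512, -0.59629443,  0.22595739]), 'ee_rot': array([-3.10444108e+00, -4.71879922e-01,  5.90367583e-04]), 'force': array([ 0.07554077, -0.53971791,  0.59882071]), 'ft_torque': array([-0.00211644, -0.00945448, -0.01903482]), 'width': 0.9998349031435805} 0.0188
scene {'camera_matrix': array([[484.27498168,   0.        , 283.32586105],
       [  0.        , 484.27498168, 209.16330162],
       [  0.        ,   0.        ,   1.        ]]), 'distortion': array([-0.17235756,  0.        ,  0.        ,  0.        ,  0.        ]), 'xyz': array([-0.05556298,  0.58983152,  1.01140938]), 'attitude': array([-0.9306872 ,  2.47754179, -1.07383663])}
top {'camera_matrix': array([[41
[... 263 characters left out ...]
10804496,  1.10190876]), 'attitude': array([-2.20794995,  2.16890209, -0.13744998])}
wrist {'camera_matrix': array([[334.25474196,   0.        , 280.25987589],
       [  0.        , 334.25474196, 205.99425059],
       [  0.        ,   0.        ,   1.        ]]), 'distortion': array([0.00827087, 0.        , 0.        , 0.        , 0.        ]), 'hand_eye': array([[-1.60335891e-03, -9.60311546e-01, -2.78925014e-01,
         7.53474037e-02],
       [ 9.99998697e-01, -1.59140528e-03, -2.69290856e-04,
         5.55243209e-04],
       [-1.85279622e-04, -2.78925082e-01,  9.60312847e-01,
        -1.59481524e-01],
       [ 0.00000000e+00,  0.00000000e+00,  0.00000000e+00,
         1.00000000e+00]])}
```

View pics/scene0.png

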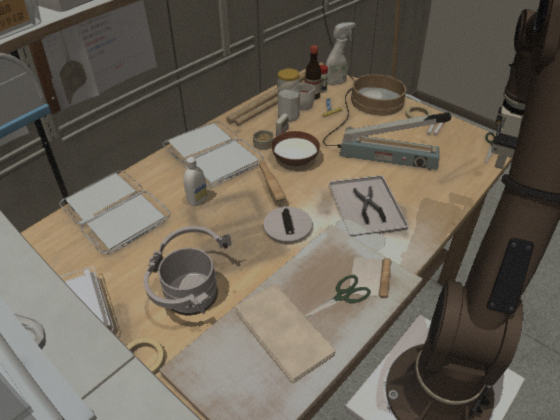

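View pics/top0.png

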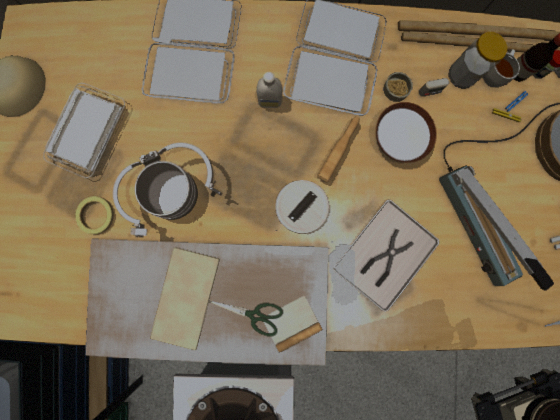

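View pics/wrist0.png

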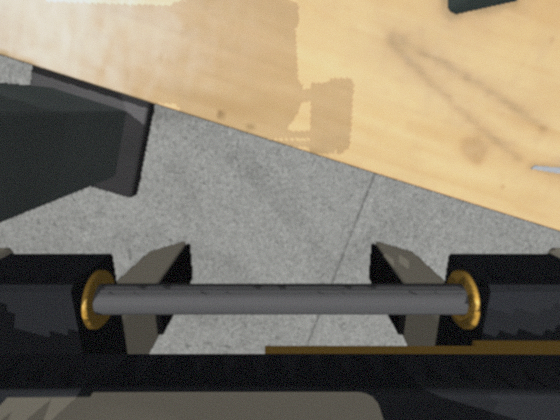

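```bash
cat > h.py <<'E'
import numpy as np, cv2
from scipy.spatial.transform import Rotation as R
from cell import arm, eyes
def cam(n,st=None):
    p=eyes.camera_params(n)
    K=p["camera_matrix"];d=p["distortion"]
    if n=="wrist":
        st=st or arm.observe()
        T=np.eye(4);T[:3,:3]=R.from_rotvec(st["ee_rot"]).as_matrix();T[:3,3]=st["position"]
        M=T@p["hand_eye"]
        return K,d,M[:3,:3],M[:3,3]
    return K,d,R.from_rotvec(p["attitude"]).as_matrix(),p["xyz"]
def rays(c,uv):
    K,d,Rm,t=c
    x=cv2.undistortPoints(np.array(uv,float).reshape(-1,1,2),K,d).reshape(-1,2)
    r=np.c_[x,np.ones(len(x))]@Rm.T
    return t,r/np.linalg.norm(r,axis=1)[:,None]
def onz(c,uv,z):
    t,r=rays(c,uv); return t+r*((z-t[2])/r[:,2])[:,None]
def proj(c,P):
    K,d,Rm,t=c
    P=np.array(P,float).reshape(-1,3)
    return cv2.projectPoints((P-t)@Rm,np.zeros(3),np.zeros(3),K,d)[0].reshape(-1,2)
def tri(cs,uvs):
    A=np.zeros((3,3));b=np.zeros(3);rs=[]
    for c,uv in zip(cs,uvs):
        t,r=rays(c,[uv]);r=r[0];M=np.eye(3)-np.outer(r,r);A+=M;b+=M@t
    X=np.linalg.solve(A,b)
    return X,[np.round(proj(c,X)[0]-uv,1) for c,uv in zip(cs,uvs)]
def shot(n,name):
    st=arm.observe(); im=eyes.get_image(n)[:,:,::-1].copy(); cv2.imwrite(f"pics/{name}.png",im)
    np.savez(f"pics/{name}.npz",im=im,p=st["position"],r=st["ee_rot"]); return im,st
def load(name):
    z=np.load(f"pics/{name}.npz");return z["im"],dict(position=z["p"],ee_rot=z["r"])
E
python3 - <<'E'
import cv2,numpy as np
a=cv2.imread("pics/top0.png");b=cv2.imread("pics/scene0.png")
c=[cv2.resize(x,None,fx=4,fy=4,interpolation=2) for x in (a[140:250,100:240],a[170:310,270:440],b[220:320,140:240],b[170:250,255:415])]
for i,x in enumerate(c): cv2.imwrite(f"pics/z{i}.png",x[:600,:800])
E
```

```text
(no output)
```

View pics/z0.png

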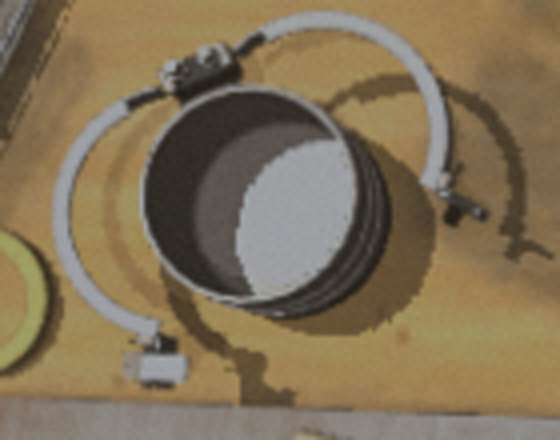

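View pics/z1.png

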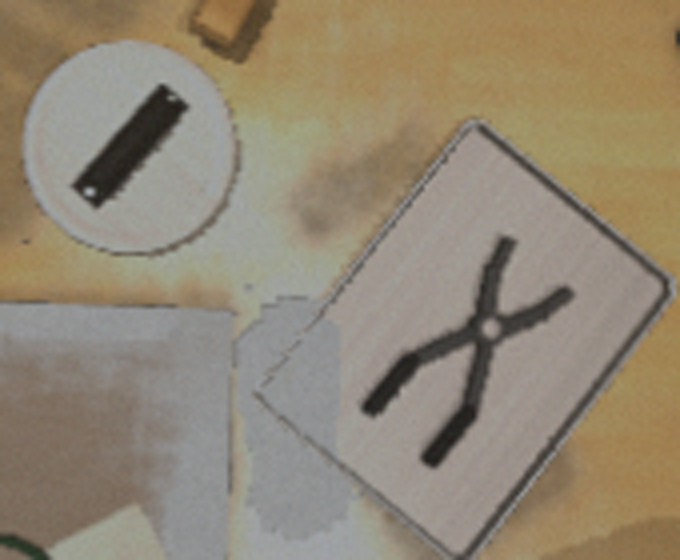

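View pics/z2.png

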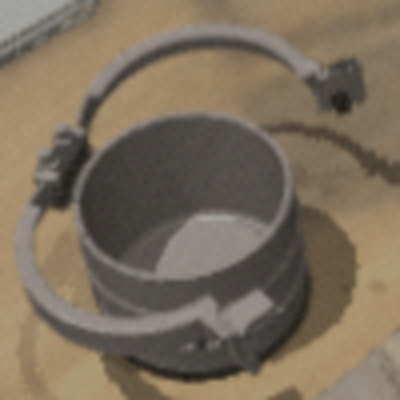

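View pics/z3.png

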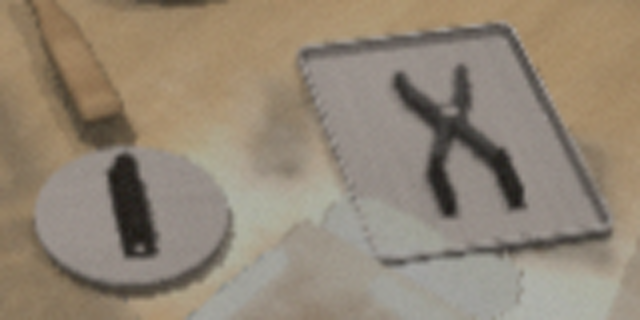

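Run:
```python
from h import *
T=cam("top");S=cam("scene")
q=lambda z,p:((p[0]+.5)/4-.5+{0:100,1:270,2:140,3:255}[z],(p[1]+.5)/4-.5+{0:140,1:170,2:220,3:170}[z])
def pr(n,a,b):
    X,e=tri([T,S],[a,b]);print(n,X.round(4),e)
pr("rim",q(0,(250,194)),q(2,(187,197)))
pr("pin",q(1,(491,328)),q(3,(450,114)))
pr("barA",q(1,(166,88)) ,q(3,(124,160)))
print("rim z.105",onz(T,[q(0,(250,194))],.105),onz(S,[q(2,(187,197))],.105))
print("lid",onz(T,[q(1,(130,148))],.044),onz(T,[q(1,(131,146)),q(1,(175,95)),q(1,(84,198))],.045))
print("lid S",onz(S,[q(3,(133,212))],.014))
print("pin T",onz(T,[q(1,(491,328))],.02),"sleeves end, T",onz(T,[q(1,(372,412)),q(1,(432,462)),q(1,(412,362)),q(1,(472,410))],.02),"tips",onz(T,[q(1,(507,240)),q(1,(570,293))],.018))
print("tray",onz(T,[q(1,p) for p in((477,122),(670,285),(462,560),(255,393))],.014))
print("hinges",onz(T,[q(0,(168,85)),q(0,(240,60)),q(0,(175,78)),q(0,(235,65))],.11),"lugs R,L",onz(T,[q(0,(463,210)),q(0,(158,365))],.115))
```

```text
rim [0.6339 0.1759 0.0956] [array([0.4, 0.5]), array([-0.6, -0.1])]
pin [ 0.4887 -0.4171  0.0151] [array([0.1, 0.1]), array([-0.2,  0. ])]
barA [ 0.6398 -0.1993  0.0278] [array([1. , 1.4]), array([-1.6, -0.1])]
rim z.105 [[0.63359005 0.1742465  0.105     ]] [[0.62536754 0.1794652  0.105     ]]
lid [[ 0.60154499 -0.1723143   0.044     ]] [[ 0.60274379 -0.17288196  0.045     ]
 [ 0.63655005 -0.20098355  0.045     ]
 [ 0.56853945 -0.14310373  0.045     ]]
lid S [[ 0.6040183  -0.17529381  0.014     ]]
pin T [[ 0.48905072 -0.41544181  0.02      ]] sleeves end, T [[ 0.43299325 -0.33557129  0.02      ]
 [ 0.4005478  -0.37582247  0.02      ]
 [ 0.46604962 -0.36216268  0.02      ]
 [ 0.43483546 -0.40259296  0.02      ]] tips [[ 0.54780435 -0.42714199  0.018     ]
 [ 0.51298131 -0.47020967  0.018     ]]
tray [[ 0.62730627 -0.40824272  0.014     ]
 [ 0.51930257 -0.54148893  0.014     ]
 [ 0.33564394 -0.39793658  0.014     ]
 [ 0.44437926 -0.25882433  0.014     ]]
hinges [[0.69965392 0.22749391 0.11      ]
 [0.7158965  0.18344012 0.11      ]
 [0.704093   0.22337483 0.11      ]
 [0.7127191  0.18637658 0.11      ]] lugs R,L [[0.62465949 0.04161673 0.115     ]
 [0.52750214 0.22275026 0.115     ]]
```

```bash
cat >> h.py <<'E'
def yaw(st):
    x=R.from_rotvec(st["ee_rot"]).as_matrix()[:,0]; return np.degrees(np.arctan2(x[1],x[0]))
def plan(target,yawdeg=None,st=None,tcp=None,y0=None):
    """total shift in tool axes (present yaw) in shares of .4, turn share, min rows"""
    st=st or arm.observe(); p=np.array(tcp if tcp is not None else st["position"]); ps=yaw(st) if y0 is None else y0
    Rm=R.from_rotvec(st["ee_rot"]).as_matrix()
    D=np.array(target)-p; d=Rm.T@D/.4
    n=np.linalg.norm(D)/.0625
    print("clock",round(st["clock"],2),"pos",p.round(4),"yaw",round(ps,2),"tilt",np.degrees(np.arccos(-Rm[2,2])).round(2))
    print("total shares",d.round(4),"min rows",round(n,2))
    if yawdeg is not None:
        t=-((yawdeg-ps+180)%360-180); print("turn deg(tool z)",round(t,2),"share",round(t/90,4),"rows",round(abs(t)/10.7,1))
        a=np.radians(yawdeg); c,s=np.cos(a),np.sin(a)
        print("shift if turned first",(np.array([c*D[0]+s*D[1],s*D[0]-c*D[1],-D[2]])/.4).round(4))
E
python3 - <<'E'
from h import *
plan((.6025,-.172,.2),-40.4)
E
```

```text
clock 0.15 pos [ 0.1856 -0.5964  0.2262] yaw 17.29 tilt 0.06
total shares [ 1.3104 -0.7033  0.066 ] min rows 9.53
turn deg(tool z) 57.69 share 0.641 rows 5.4
shift if turned first [ 0.106  -1.4835  0.0654]
```

Emit:
{"method": "apply_moves", "body": {
  "targets": [0,0.1,-0.055,0.005,0,0,0.1,-0.055,0.005,0,0,0.1,-0.055,0.005,0,0,0.1,-0.055,0.005,0,0,0.1,-0.055,0.005,0,0,0.1,-0.055,0.005,0,0,0.1,-0.055,0.005,0,0,0.1,-0.055,0.005,0,0,0.1,-0.055,0.005,0,0,0.1,-0.055,0.005,0,0,0.1,-0.055,0.005,0,0,0.1,-0.05,0.005,0,0,0.1,-0.05,0.005,0,0,0,0,0,0.107,0,0,0,0,0.107,0,0,0,0,0.107,0,0,0,0,0.107,0,0,0,0,0.107,0,0,0,0,0.107]
}}

```text
clock: 2.52
position: [0.5982, -0.1729, 0.2004]
ee_rot: [2.944, -1.095, -0.001]
force: [0.1, -0.2, -0.6]
width: 1.001
```

Run:
```python
from h import *
shot("wrist","w1"); print(arm.observe()["joints"].round(2))
plan((.6025,-.172,.2),-40.4)
```

```text
[ 0.14  0.45  0.08  1.62 -0.04  1.08 -2.06]
clock 2.58 pos [ 0.5983 -0.1728  0.2004] yaw -41.27 tilt 0.04
total shares [ 0.0066 -0.0085  0.001 ] min rows 0.07
turn deg(tool z) -0.87 share -0.0097 rows 0.1
shift if turned first [ 0.0067 -0.0084  0.001 ]
```

View pics/w1.png

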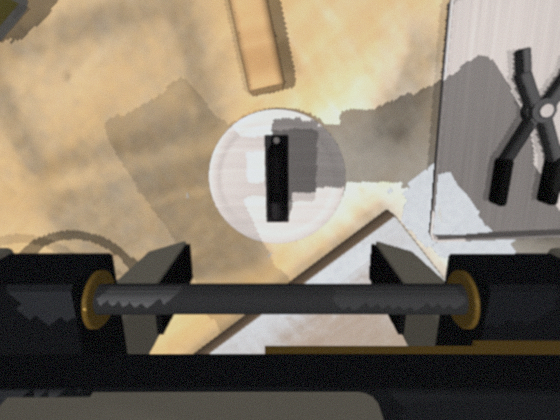

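Run:
```python
from h import *
im,st=load("w1");W=cam("wrist",st);T=cam("top")
m=(im.max(2)<45).astype(np.uint8);m[235:]=0
n,l,s,c=cv2.connectedComponentsWithStats(m)
for i in range(1,n):
    if s[i,4]>300: 
        r=cv2.minAreaRect(np.argwhere(l==i)[:,::-1].astype(np.float32)); print(s[i],r)
        if abs(r[0][0]-277)<15: rw=r[0];box=cv2.boxPoints(r)
t=cv2.imread("pics/top0.png");mt=(t.max(2)<60).astype(np.uint8);k=np.zeros_like(mt);k[180:230,280:325]=1;mt*=k
r=cv2.minAreaRect(np.argwhere(mt)[:,::-1].astype(np.float32));print(r)
print(tri([W,T],[rw,r[0]]))
print(onz(W,[rw],.045),onz(W,box,.045))
```

```text
[ 489   51   44  154 1534] ((514.6969604492188, 128.49215698242188), (27.71759796142578, 154.59884643554688), 10.808231353759766)
[537 123  23  81 995] ((548.0, 163.0), (80.0, 22.0), 90.0)
[ 267  136   21   85 1603] ((277.0, 178.0), (84.0, 20.0), 90.0)
((302.2664794921875, 206.23097229003906), (8.362958908081055, 32.94804382324219), 40.91438674926758)
(array([ 0.60545132, -0.17453787,  0.01692582]), [array([-0.3,  0. ]), array([0.1, 0.1])])
[[ 0.60939722 -0.1786841   0.045     ]] [[ 0.64520688 -0.19761962  0.045     ]
 [ 0.63310207 -0.21159327  0.045     ]
 [ 0.57091639 -0.1583351   0.045     ]
 [ 0.58392286 -0.14332288  0.045     ]]
```

```bash
python3 - <<'E'
from h import *
im,st=load("w1");W=cam("wrist",st);T=cam("top");S=cam("scene")
# lid outline in wrist: radial gradient search
def outline(im,c,rmax,n=90,r0=20):
    g=cv2.GaussianBlur(im,(3,3),0).astype(float);pts=[]
    for a in np.linspace(0,2*np.pi,n,endpoint=False):
        rr=np.arange(r0,rmax,.5);u=c[0]+rr*np.cos(a);v=c[1]+rr*np.sin(a)
        ok=(v<im.shape[0]-2)&(u<im.shape[1]-2)
        sat=cv2.remap((g.max(2)-g.min(2)).astype(np.float32),u[ok].astype(np.float32)[None],v[ok].astype(np.float32)[None],1)[0]
        i=np.argmax(np.abs(np.gradient(sat)));pts.append((u[i],v[i]))
    return np.array(pts,np.float32)
for name,I,C,c,r0,r1 in(("w",im,W,(277,175),60,76),("t",cv2.imread("pics/top0.png"),T,(302.5,207),23,32)):
    p=outline(I,c,r1,r0=r0)
    for z in(.014,):
        X=onz(C,p,z)[:,:2];k=np.ones(len(X),bool)
        for _ in range(6):
            A=np.c_[2*X[k],np.ones(k.sum())];s=np.linalg.lstsq(A,(X[k]**2).sum(1),rcond=None)[0]
            cc=s[:2];rad=np.sqrt(s[2]+cc@cc);e=np.linalg.norm(X-cc,axis=1)-rad;k=abs(e)<max(.0015,1.5*np.std(e[k]))
        print(name,z,cc,rad,k.sum())
E
python3 - <<'E'
import cv2
a=cv2.imread("pics/w1.png")[90:250,190:360];cv2.imwrite("pics/w1z.png",cv2.resize(a,None,fx=3.5,fy=3.5,interpolation=2))
E
```

```text
w 0.014 [ 0.60412993 -0.17288923] 0.07199208887083346 83
t 0.014 [ 0.6064744  -0.17304095] 0.07117968647422449 68
```

View pics/w1z.png

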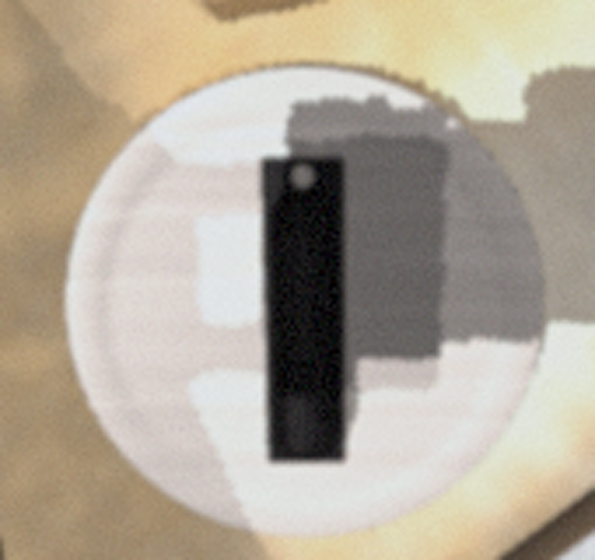

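Run:
```python
from h import *
plan((.605,-.1733,.022),-40.5)
```

```text
clock 2.58 pos [ 0.5983 -0.1728  0.2004] yaw -41.27 tilt 0.04
total shares [ 0.0137 -0.0103  0.446 ] min rows 2.86
turn deg(tool z) -0.77 share -0.0085 rows 0.1
shift if turned first [ 0.0136 -0.01    0.446 ]
```

Emit:
{"method": "apply_moves", "body": {
  "targets": [0,0.0137,-0.0103,0.1,-0.0085,0,0,0,0.1,0,0,0,0,0.1,0,0,0,0,0.1,0,0,0,0,0.03,0,0,0,0,0.016,0,0.5,0,0,0,0,1,0,0,0,0,1,0,0,0,0,1,0,0,0,0],
  "grip_force": 25
}}

```text
clock: 3.82
position: [0.6056, -0.1735, 0.0229]
ee_rot: [-2.955, 1.067, -0.001]
force: [0.4, 0.0, -0.5]
width: 0.613
```

Run:
```python
from h import *
st=arm.observe();print(st["width"]*92,st["force"])
plan((.6335,.175,.26),22)
```

```text
56.35891617426085 [ 3.74761281e-01  2.61188548e-04 -4.58433752e-01]
clock 3.83 pos [ 0.6056 -0.1735  0.0229] yaw -39.72 tilt 0.05
total shares [-0.5026 -0.7149 -0.593 ] min rows 6.76
turn deg(tool z) -61.72 share -0.6858 rows 5.8
shift if turned first [ 0.3911 -0.7816 -0.5929]
```

Emit:
{"method": "apply_moves", "body": {
  "targets": [1,0,0,0,0,1,0,0,0,0,1,0,0,0,0,1,0,0,0,0,1,0,0,0,0],
  "grip_force": 25
}}

```text
clock: 4.45
position: [0.6052, -0.1735, 0.0223]
ee_rot: [2.955, -1.067, -0.0]
force: [-0.3, -1.2, 0.0]
width: 0.186
```

Emit:
{"method": "apply_moves", "body": {
  "targets": [1,0,0,-0.085,-0.098,1,0,0,-0.085,-0.098,1,0,0,-0.085,-0.098,1,0,0,-0.085,-0.098,1,0,0,-0.085,-0.098,1,0,0,-0.085,-0.098,1,0,0,-0.085,-0.098,1,0.049,-0.098,0,0,1,0.049,-0.098,0,0,1,0.049,-0.098,0,0,1,0.049,-0.098,0,0,1,0.049,-0.098,0,0,1,0,0,0,0,1,0,0,0,0]
}}

```text
clock: 6.2
position: [0.6224, 0.0446, 0.2598]
ee_rot: [3.083, 0.6, -0.002]
force: [0.9, 0.4, -2.5]
width: 0.181
```

Run:
```python
from h import *
shot("wrist","w2"); shot("top","t2");st=arm.observe();print(st["joints"].round(2),st["force"],st["width"])
plan((.6335,.175,.26),22)
```

```text
[ 0.03  0.43 -0.28  1.51  0.12  1.22 -1.45] [ 0.25033903  0.05738323 -1.6148811 ] 0.18322559420479292
clock 6.3 pos [0.6226 0.0434 0.26  ] yaw 21.9 tilt 0.07
total shares [ 0.1481 -0.2951 -0.0004] min rows 2.11
turn deg(tool z) -0.1 share -0.0011 rows 0.0
shift if turned first [ 1.486e-01 -2.948e-01 -1.000e-04]
```

View pics/w2.png

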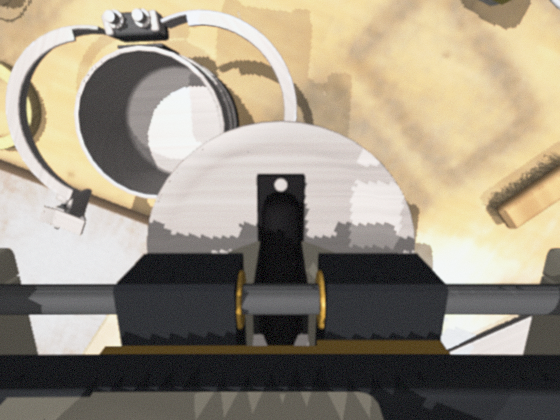

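View pics/t2.png

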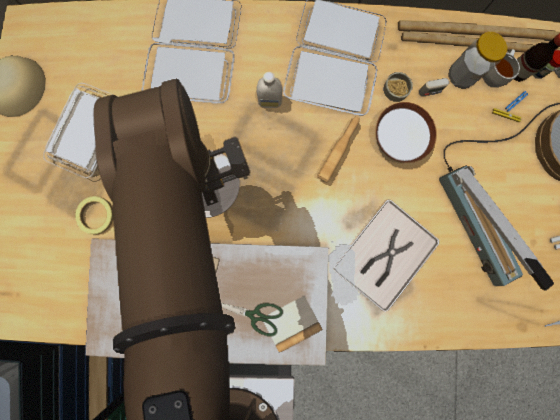

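Run:
```python
import cv2
a=cv2.imread("pics/w2.png");cv2.imwrite("pics/w2z.png",cv2.resize(a[0:235,0:310],None,fx=2.5,fy=2.5,interpolation=2))
```

```text
(no output)
```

View pics/w2z.png

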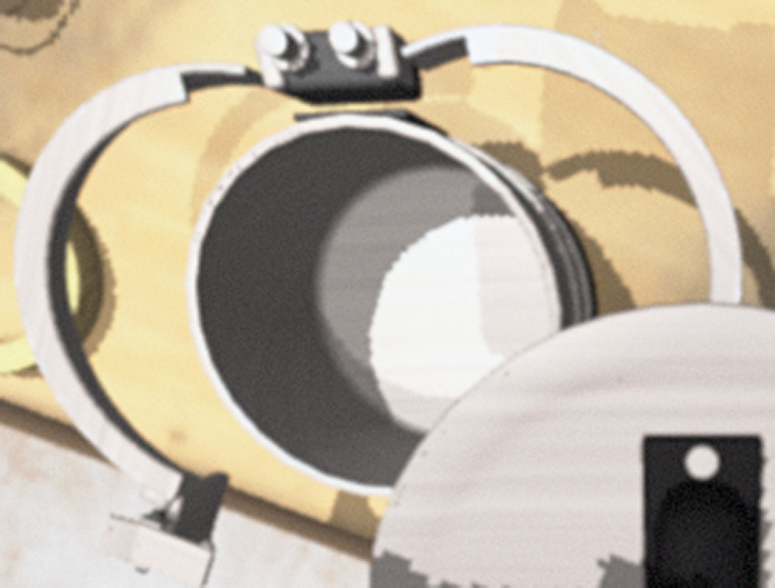

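Run:
```python
from h import *
im,st=load("w2");W=cam("wrist",st)
g=cv2.GaussianBlur(im,(3,3),0).max(2).astype(np.float32)
def circ(X):
    k=np.ones(len(X),bool)
    for _ in range(8):
        A=np.c_[2*X[k],np.ones(k.sum())];s=np.linalg.lstsq(A,(X[k]**2).sum(1),rcond=None)[0]
        c=s[:2];r=np.sqrt(s[2]+c@c);e=np.linalg.norm(X-c,axis=1)-r;k=abs(e)<max(.0008,1.5*np.std(e[k]))
    return c,r,k.sum(),np.std(e[k])
c0=np.array((150.,121.));pts=[]
for a in np.radians(np.arange(85,290,4)):   # image angle, dark inside
    rr=np.arange(58,85,.25);u=(c0[0]+rr*np.cos(a)).astype(np.float32)[None];v=(c0[1]+rr*np.sin(a)).astype(np.float32)[None]
    s=cv2.remap(g,u,v,1)[0];d=np.gradient(s);i=np.argmax(d);pts.append((u[0,i],v[0,i]))
pts=np.array(pts)
for z in(.095,.1,.105,.11): print("inner z",z,circ(onz(W,pts,z)[:,:2]))
q=lambda p:[((x+.5)/2.5-.5,(y+.5)/2.5-.5) for x,y in p]
o=q([(190,285),(240,150),(350,112),(563,300),(545,225),(350,494),(290,470),(240,420),(203,360)])
print("outer",circ(onz(W,o,.105)[:,:2]))
for z in (.11,.12,.125): print("pins",z,onz(W,q([(278,42),(350,42)]),z))
# lid circle
lp=[];c1=np.array((282.,222.))
for a in np.radians(np.arange(190,350,4)):
    rr=np.arange(95,150,.5);u=(c1[0]+rr*np.cos(a)).astype(np.float32)[None];v=(c1[1]+rr*np.sin(a)).astype(np.float32)[None]
    sat=(im.max(2).astype(np.float32)-im.min(2));s=cv2.remap(cv2.GaussianBlur(sat,(3,3),0),u,v,1)[0]
    i=np.argmax(abs(np.gradient(s)));lp.append((u[0,i],v[0,i]))
lp=np.array(lp)
for dz in(.006,.008,.010): 
    c,r,n,e=circ(onz(W,lp,st["position"][2]-dz)[:,:2]);print("lid",dz,c,r,n,e,"rel tcp",c-st["position"][:2])
# bar stud end & holes
```

```text
inner z 0.095 (array([0.63117332, 0.18044706]), np.float64(0.0658037728377683), np.int64(50), np.float64(0.00021903036793750362))
inner z 0.1 (array([0.6321202 , 0.17878117]), np.float64(0.06478887336764796), np.int64(50), np.float64(0.00021565223633845772))
inner z 0.105 (array([0.63306707, 0.17711527]), np.float64(0.06377397389752867), np.int64(50), np.float64(0.00021227410473940037))
inner z 0.11 (array([0.63401395, 0.17544938]), np.float64(0.06275907442741135), np.int64(50), np.float64(0.0002088959731403407))
outer (array([0.63368419, 0.17538384]), np.float64(0.06891827864457846), np.int64(9), np.float64(0.0009316043182755078))
pins 0.11 [[0.70763566 0.22859281 0.11      ]
 [0.71655103 0.20669892 0.11      ]]
pins 0.12 [[0.70714829 0.22354221 0.12      ]
 [0.71577531 0.20235644 0.12      ]]
pins 0.125 [[0.70690461 0.22101692 0.125     ]
 [0.71538746 0.2001852  0.125     ]]
lid 0.006 [0.62101824 0.0436568 ] 0.07167533859916121 33 0.00021705164395198012 rel tcp [-0.00137282 -0.00092338]
lid 0.008 [0.62015301 0.0433088 ] 0.07254210242965942 33 0.00021967643119409324 rel tcp [-0.00223805 -0.00127138]
lid 0.01 [0.61928778 0.04296079] 0.0734088662601682 33 0.00022230121843618998 rel tcp [-0.00310329 -0.00161938]
```

Run:
```python
from h import *
plan((.6345,.1773,.15),22)
```

```text
clock 6.3 pos [0.6226 0.0434 0.26  ] yaw 21.9 tilt 0.07
total shares [ 0.1528 -0.2997  0.2746] min rows 2.78
turn deg(tool z) -0.1 share -0.0011 rows 0.0
shift if turned first [ 0.1531 -0.2992  0.2749]
```

Emit:
{"method": "apply_moves", "body": {
  "targets": [1,0.0306,-0.06,0,0,1,0.0306,-0.06,0,0,1,0.0306,-0.06,0,0,1,0.0306,-0.06,0,0,1,0.0306,-0.06,0,0,1,0,0,0.09,0,1,0,0,0.09,0,1,0,0,0.09,0,1,0,0,0,0]
}}

```text
clock: 7.42
position: [0.6328, 0.1768, 0.1494]
ee_rot: [3.083, 0.597, -0.009]
force: [-1.3, 0.0, -2.4]
width: 0.18
```

```bash
python3 - <<'E'
from h import *
shot("wrist","w3"); shot("scene","s3")
plan((.6345,.1773,.115),22)
E
python3 - <<'E'
import cv2
a=cv2.imread("pics/s3.png")[200:330,110:270];cv2.imwrite("pics/s3z.png",cv2.resize(a,None,fx=4,fy=4,interpolation=2))
E
```

```text
clock 7.53 pos [0.6351 0.1785 0.1533] yaw 21.94 tilt 0.04
total shares [-0.0027  0.0022  0.0957] min rows 0.61
turn deg(tool z) -0.06 share -0.0007 rows 0.0
shift if turned first [-0.0027  0.0023  0.0957]
```

View pics/w3.png

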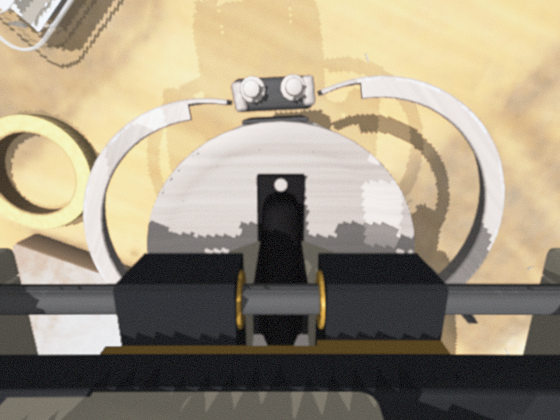

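View pics/s3z.png

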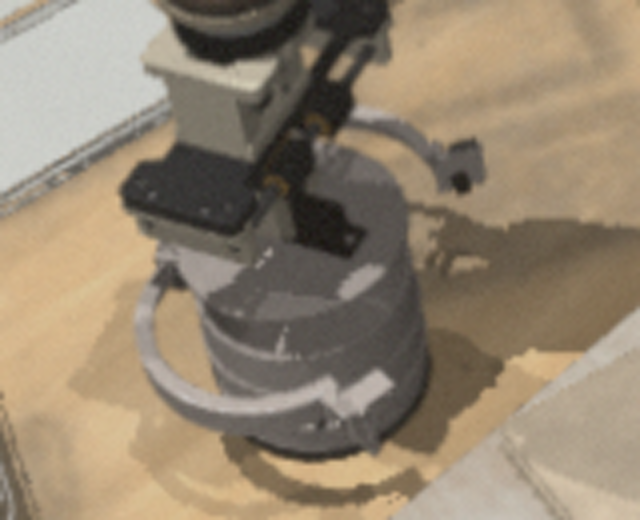

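Run:
```python
from h import *
_,a=load("w2");_,b=load("w3");A=cam("wrist",a);B=cam("wrist",b)
q=lambda x,y:((x+.5)/2.5-.5,(y+.5)/2.5-.5)
L=tri([A,B],[q(278,42),(251,89)]);Rr=tri([A,B],[q(350,42),(294,87)])
print(L,Rr)
for z in (.118,.122): print(onz(B,[(251,89),(294,87)],z))
m=(L[0]+Rr[0])/2;d=Rr[0]-L[0];print(m,np.degrees(np.arctan2(d[1],d[0]))+90, np.linalg.norm(d))
for c in ((.633,.177),(.6336,.1755)):
    v=m[:2]-np.array(c);print(np.linalg.norm(v),np.degrees(np.arctan2(v[1],v[0])))
```

```text
(array([0.70666858, 0.22224856, 0.12262063]), [array([-0.1,  0.5]), array([ 0.3, -0.6])]) (array([0.71567283, 0.20169208, 0.12153136]), [array([ 0., -0.]), array([-0.,  0.])])
[[0.70637737 0.22271196 0.118     ]
 [0.71591182 0.20163189 0.118     ]]
[[0.70632301 0.22233683 0.122     ]
 [0.71565719 0.20169956 0.122     ]]
[0.71117071 0.21197032 0.122076  ] 23.654617040515433 0.022468464043871265
0.08563634313354795 24.1017550259025
0.08571638921057825 25.18083734456661
```

Emit:
{"method": "apply_moves", "body": {
  "targets": [1,-0.003,0.001,0.03,0,1,0,0,0.03,0,1,0,0,0.02,0,1,0,0,0.01,0,1,0,0,0.006,0,1,0,0,0,0]
}}

```text
clock: 8.28
position: [0.6333, 0.1784, 0.1153]
ee_rot: [3.083, 0.6, 0.0]
force: [-4.4, -2.4, 8.9]
width: 0.185
```

Emit:
{"method": "apply_moves", "body": {
  "targets": [0.5,0,0,0,0,0.5,0,0,0,0,0.5,0,0,0,0,0.5,0,0,0,0,0.5,0,0,-0.05,0,0.5,0,0,-0.1,0,0.5,0,0,-0.1,0,0.5,0,0,-0.05,0]
}}

```text
clock: 9.28
position: [0.6343, 0.1789, 0.2365]
ee_rot: [-3.083, -0.6, -0.005]
force: [0.2, 0.5, 0.0]
width: 0.499
```

```bash
python3 - <<'E'
from h import *
shot("wrist","w4"); shot("scene","s4")
print(arm.observe()["width"]);plan((.6345,.1773,.115),24)
E
python3 - <<'E'
import cv2
a=cv2.imread("pics/s4.png")[200:330,110:270];cv2.imwrite("pics/s4z.png",cv2.resize(a,None,fx=4,fy=4,interpolation=2))
E
```

```text
0.49930792848444927
clock 9.38 pos [0.6348 0.179  0.2366] yaw 22.01 tilt 0.27
total shares [-0.0037  0.0036  0.304 ] min rows 1.95
turn deg(tool z) -1.99 share -0.0221 rows 0.2
shift if turned first [-0.0024  0.0036  0.304 ]
```

View pics/w4.png

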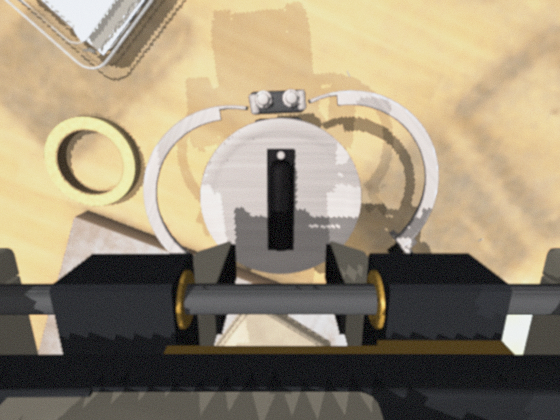

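View pics/s4z.png

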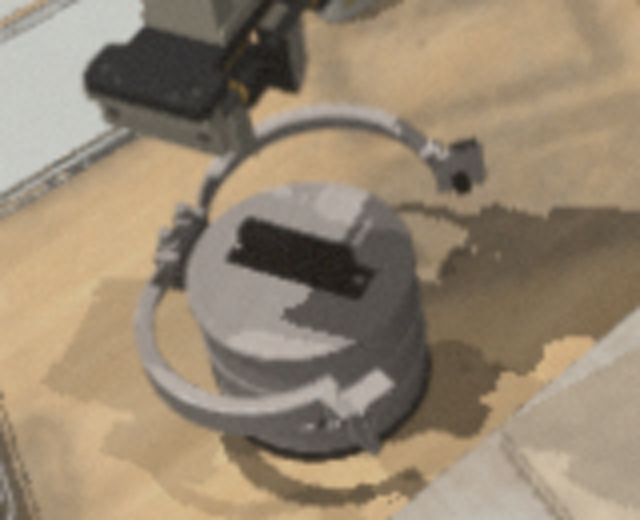

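```bash
cat >> h.py <<'E'
def circ(X):
    k=np.ones(len(X),bool)
    for _ in range(8):
        A=np.c_[2*X[k],np.ones(k.sum())];s=np.linalg.lstsq(A,(X[k]**2).sum(1),rcond=None)[0]
        c=s[:2];r=np.sqrt(s[2]+c@c);e=np.linalg.norm(X-c,axis=1)-r;k=abs(e)<max(.0008,1.5*np.std(e[k]))
    return c,r,k.sum(),np.std(e[k])
def rim(ch,c0,a0,a1,r0,r1):
    ch=cv2.GaussianBlur(ch.astype(np.float32),(3,3),0);o=[]
    for a in np.radians(np.arange(a0,a1,3)):
        rr=np.arange(r0,r1,.25);u=(c0[0]+rr*np.cos(a)).astype(np.float32)[None];v=(c0[1]+rr*np.sin(a)).astype(np.float32)[None]
        s=cv2.remap(ch,u,v,1)[0];i=np.argmax(abs(np.gradient(s)));o.append((u[0,i],v[0,i]))
    return np.array(o)
E
python3 - <<'E'
from h import *
im,st=load("w4");W=cam("wrist",st);sat=im.max(2)-im.min(2)
p=np.r_[rim(sat,(281,196),170,260,70,90),rim(sat,(281,196),285,330,70,90)]
for z in (.103,.107,.112): print(z,circ(onz(W,p,z)[:,:2]))
print(onz(W,[(261,100),(290,98)],.122))
E
```

```text
0.103 (array([0.63061974, 0.17684711]), np.float64(0.07293950681476116), np.int64(42), np.float64(0.0003007763808402399))
0.107 (array([0.63161886, 0.17725012]), np.float64(0.07194454203971502), np.int64(42), np.float64(0.00029667350275440366))
0.112 (array([0.63286776, 0.17775388]), np.float64(0.07070083607091314), np.int64(42), np.float64(0.0002915449051471105))
[[0.70522114 0.22307613 0.122     ]
 [0.71506095 0.20261185 0.122     ]]
```

Run:
```python
from h import *
plan((.459,.0997,.22),24)
```

```text
clock 9.38 pos [0.6348 0.179  0.2366] yaw 22.01 tilt 0.27
total shares [-0.4819  0.0191  0.0393] min rows 3.1
turn deg(tool z) -1.99 share -0.0221 rows 0.2
shift if turned first [-0.4821  0.0024  0.0415]
```

Emit:
{"method": "apply_moves", "body": {
  "targets": [1,0,0,0,-0.022,1,-0.12,0,0.01,0,1,-0.12,0,0.01,0,1,-0.12,0,0.01,0,1,-0.12,0,0.01,0,1,0,0,0,0,1,0,0,0,0],
  "grip_force": 20
}}

```text
clock: 10.25
position: [0.4583, 0.1003, 0.2174]
ee_rot: [3.073, 0.654, -0.001]
force: [-0.9, 1.5, -0.8]
width: 0.007
```

Run:
```python
from h import *
im,st=shot("wrist","w5"); print(st["width"])
plan((.459,.0997,.22),24)
cv2.imwrite("pics/w5z.png",cv2.resize(im[0:260],None,fx=1.42,fy=1.42,interpolation=2))
```

```text
0.007444073154299294
clock 10.3 pos [0.4588 0.1006 0.2176] yaw 24.03 tilt 0.02
total shares [-0.0005  0.0024 -0.006 ] min rows 0.04
turn deg(tool z) 0.03 share 0.0003 rows 0.0
shift if turned first [-0.0005  0.0024 -0.006 ]
```

View pics/w5z.png

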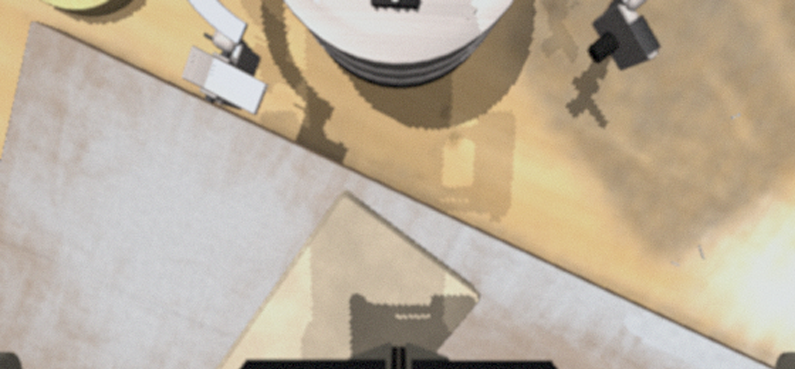

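Run:
```python
from h import *
im,st=load("w5")
a=cv2.resize(im[0:80,115:200],None,fx=5,fy=5,interpolation=2);b=cv2.resize(im[0:80,400:485],None,fx=4.4,fy=5,interpolation=2)
cv2.imwrite("pics/w5y.png",np.hstack([a,b]))
```

```text
(no output)
```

View pics/w5y.png

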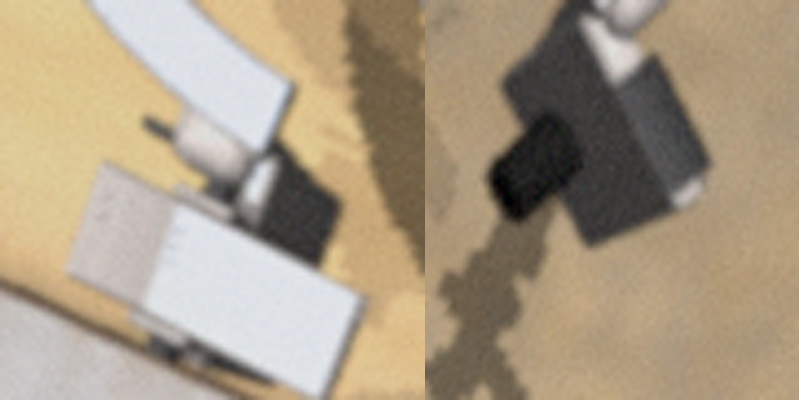

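```bash
cat >> h.py <<'E'
C0=np.array([.6328,.177]);CY=np.radians(24)
RC=np.array([[np.cos(CY),-np.sin(CY)],[np.sin(CY),np.cos(CY)]])
def tocan(p): return np.r_[RC.T@(np.array(p)[:2]-C0),p[2]]
def tow(q): return np.r_[C0+RC@np.array(q)[:2],q[2]]
E
python3 - <<'E'
from h import *
print(tocan(arm.observe()["position"]))
plan(tow((-5,.0,.0)) if 0 else tow((-.005,.16,.217)),24)
im,st=load("w5");W=cam("wrist",st)
# hook plate corners (5x crop at 115,0), z~.12 ; right lug top
L=[((x+.5)/5-.5+115,(y+.5)/5-.5) for x,y in((105,165),(368,298),(325,398),(68,272))]
for p in onz(W,L,.12): print(tocan(p).round(4))
Rr=[((x-425+.5)/4.4-.5+400,(y+.5)/5-.5) for x,y in((580,25),(505,80),(592,243),(675,205))]
for p in onz(W,Rr,.113): print(tocan(p).round(4))
E
```

```text
[-0.19000864  0.00102118  0.2175989 ]
clock 10.3 pos [0.4588 0.1006 0.2176] yaw 24.03 tilt 0.02
total shares [ 0.4627 -0.3972  0.0017] min rows 3.9
turn deg(tool z) 0.03 share 0.0003 rows 0.0
shift if turned first [ 0.4625 -0.3974  0.0015]
[-0.0647  0.1006  0.12  ]
[-0.0816  0.0655  0.12  ]
[-0.0949  0.0728  0.12  ]
[-0.0783  0.1075  0.12  ]
[-0.046  -0.1075  0.113 ]
[-0.0528 -0.0964  0.113 ]
[-0.0737 -0.1131  0.113 ]
[-0.0688 -0.1259  0.113 ]
```

Emit:
{"method": "apply_moves", "body": {
  "targets": [1,0.0925,-0.08,0,0,1,0.0925,-0.08,0,0,1,0.0925,-0.08,0,0,1,0.0925,-0.08,0,0,1,0.0925,-0.08,0,0,1,0,0,0.1,0,1,0,0,0.1,0,1,0,0,0.1,0,1,0,0,0,0]
}}

```text
clock: 11.42
position: [0.5605, 0.3209, 0.0941]
ee_rot: [3.071, 0.654, -0.01]
force: [0.3, -0.2, 0.1]
width: 0.003
```

Run:
```python
from h import *
im,st=shot("wrist","w6"); print(tocan(st["position"]),st["force"])
plan(tow((-.005,.105,.095)),24)
```

```text
[-0.00750606  0.16090808  0.09408232] [ 0.29534619 -0.23706744  0.12848457]
clock 11.47 pos [0.5617 0.3219 0.0966] yaw 24.02 tilt 0.17
total shares [0.0024 0.1407 0.004 ] min rows 0.9
turn deg(tool z) 0.02 share 0.0003 rows 0.0
shift if turned first [0.0025 0.1407 0.004 ]
```

View pics/w6.png

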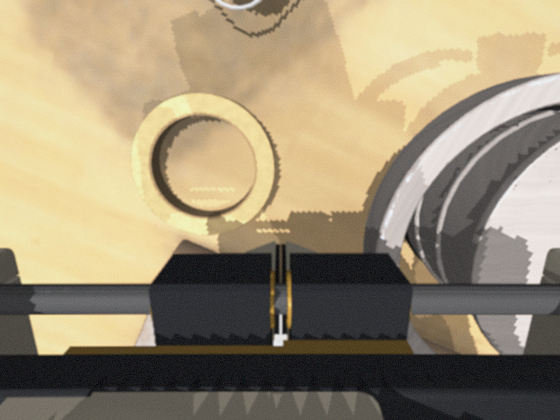

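Emit:
{"method": "apply_moves", "body": {
  "targets": [1,0,0.025,0,0,1,0,0.025,0,0,1,0,0.025,0,0,1,0,0.02,0,0,1,0,0.02,0,0,1,0,0.02,0,0,1,0,0,0,0]
}}

```text
clock: 12.35
position: [0.5678, 0.2835, 0.0988]
ee_rot: [-3.056, -0.669, 0.031]
force: [-52.2, 20.4, 26.2]
width: 0.005
```

Run:
```python
from h import *
im,st=shot("wrist","w7"); shot("scene","s7"); print(tocan(st["position"]),st["force"])
a=cv2.imread("pics/s7.png")[200:330,110:270];cv2.imwrite("pics/s7z.png",cv2.resize(a,None,fx=4,fy=4,interpolation=2))
```

```text
[-0.01610409  0.12374514  0.09881672] [-52.24581418  20.3502488   26.21530217]
```

View pics/w7.png

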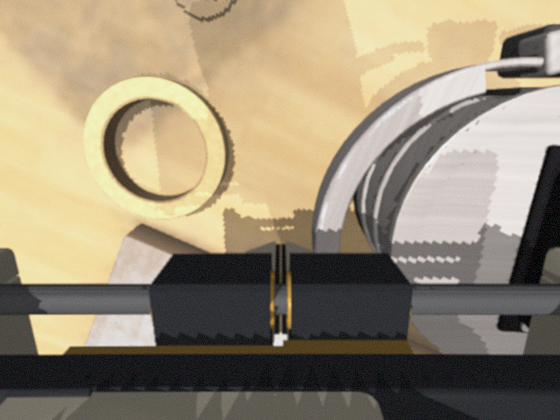

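View pics/s7z.png

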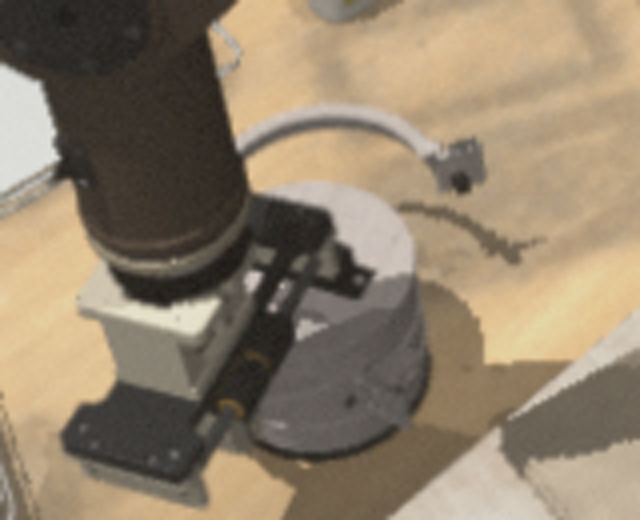

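```bash
python3 - <<'E'
from h import *
for nm,pts in (("w7",[(313,240),(318,200),(332,165),(360,125),(400,93),(460,70)]),("w6",[(372,220),(385,180),(410,140),(450,110),(500,90)])):
    im,st=load(nm);W=cam("wrist",st);print(tocan(st["position"]))
    X=onz(W,pts,.116)
    Y=np.array([tocan(p)[:2] for p in X]);print(nm,Y.round(4).tolist(),circ(Y))
E
python3 - <<'E'
import cv2
a=cv2.imread("pics/w7.png")[20:300,250:560];cv2.imwrite("pics/w7z.png",cv2.resize(a,None,fx=2.1,fy=2.1,interpolation=2))
E
```

```text
[-0.01610409  0.12374514  0.09881672]
w7 [[0.0023, 0.1083], [0.0213, 0.1069], [0.0368, 0.1016], [0.0534, 0.0912], [0.066, 0.0764], [0.0746, 0.0543]] (array([0.00779372, 0.03995618]), np.float64(0.06841810693212494), np.int64(6), np.float64(0.00018251066801787887))
[-0.00750606  0.16090808  0.09408232]
w6 [[0.0216, 0.1207], [0.0393, 0.1167], [0.0557, 0.1081], [0.0673, 0.0937], [0.0747, 0.0755]] (array([0.01973617, 0.06469791]), np.float64(0.0559219234961448), np.int64(5), np.float64(0.0002892478082592588))
```

View pics/w7z.png

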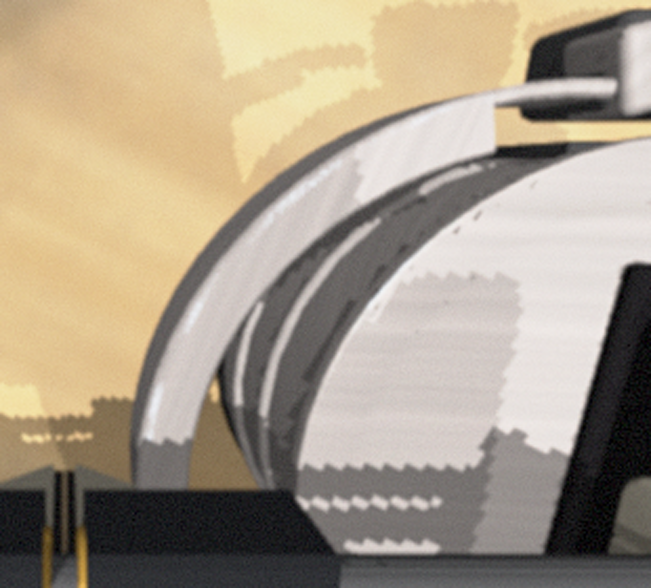

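Emit:
{"method": "apply_moves", "body": {
  "targets": [1,-0.015,-0.04,0,0,1,0,-0.02,0,0,1,0,0,0,0]
}}

```text
clock: 12.82
position: [0.57, 0.2915, 0.0985]
ee_rot: [3.073, 0.652, 0.003]
force: [0.5, 0.2, -0.0]
width: 0.003
```

Run:
```python
from h import *
im,st=shot("wrist","w8"); print(tocan(st["position"]),st["force"],st["width"])
plan(tow((-.005,.105,.095)),24)
```

```text
[-0.01083752  0.1301443   0.09849709] [ 0.50797421  0.17351756 -0.01240175] 0.0034804148746440497
clock 12.88 pos [0.5702 0.2908 0.0982] yaw 23.91 tilt 0.08
total shares [0.0149 0.0611 0.0082] min rows 0.41
turn deg(tool z) -0.09 share -0.001 rows 0.0
shift if turned first [0.0148 0.0611 0.0081]
```

View pics/w8.png

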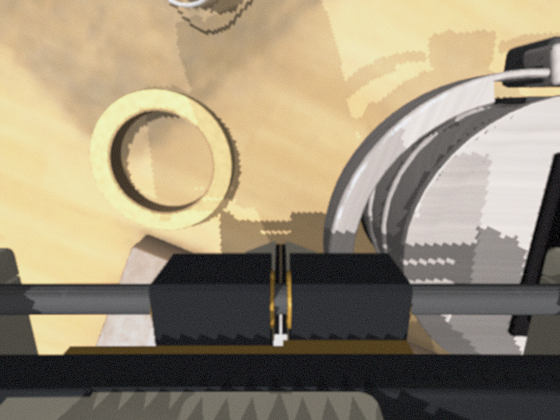

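Emit:
{"method": "apply_moves", "body": {
  "targets": [1,0.052,0,0.005,0,1,-0.01,0.015,0,0,1,-0.01,0.008,0,0,1,-0.01,0.007,0,0,1,-0.01,0.007,0,0,1,0,0,0,0]
}}

```text
clock: 13.62
position: [0.5788, 0.2796, 0.096]
ee_rot: [3.073, 0.652, -0.001]
force: [0.7, -0.4, 0.4]
width: 0.007
```

Run:
```python
from h import *
im,st=shot("wrist","w9"); print(tocan(st["position"]),st["force"],st["width"])
im,st=shot("scene","s9")
cv2.imwrite("pics/s9z.png",cv2.resize(im[200:330,110:270],None,fx=4,fy=4,interpolation=2))
```

```text
[-0.00755253  0.11568587  0.09601242] [ 0.70858208 -0.43671281  0.41677609] 0.006981913548861045
```

View pics/w9.png

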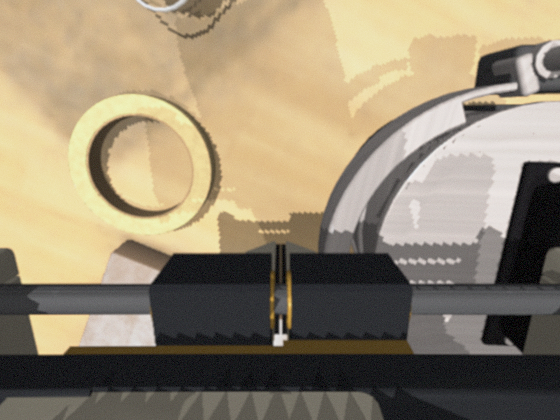

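View pics/s9z.png

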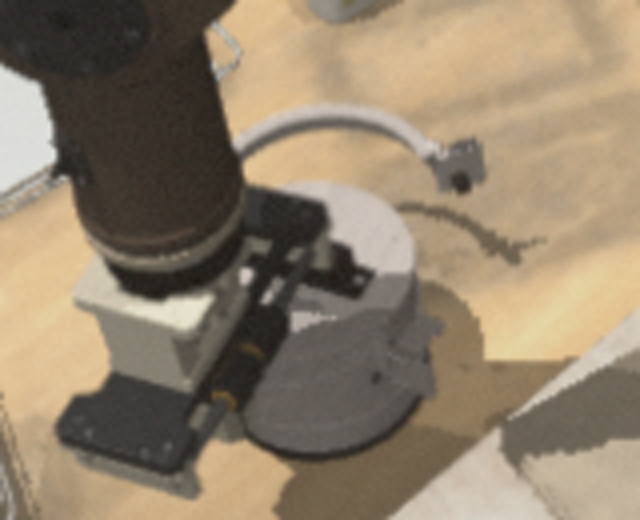

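Emit:
{"method": "apply_moves", "body": {
  "targets": [1,-0.008,0.007,0,0,1,-0.008,0.007,0,0,1,-0.008,0.007,0,0,1,-0.008,0.007,0,0,1,-0.008,0.007,0,0,1,0,0,0,0]
}}

```text
clock: 14.48
position: [0.5701, 0.2604, 0.0959]
ee_rot: [3.073, 0.652, -0.0]
force: [0.1, 0.2, 0.4]
width: 0.004
```

Run:
```python
from h import *
im,st=shot("wrist","w10"); print(tocan(st["position"]),st["force"],st["width"])
im,st=shot("scene","s10")
cv2.imwrite("pics/s10z.png",cv2.resize(im[200:330,110:270],None,fx=4,fy=4,interpolation=2))
```

```text
[-0.02333275  0.1016862   0.0958978 ] [0.1414536  0.20734937 0.36630521] 0.004491308645445937
```

View pics/w10.png

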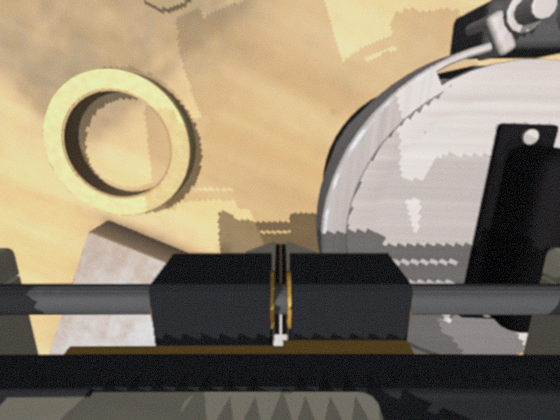

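View pics/s10z.png

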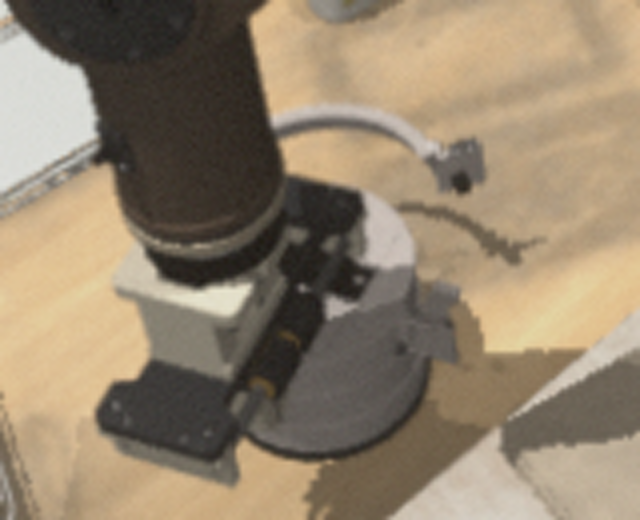

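Run:
```python
from h import *
S=cam("scene");im,_=load("s10")
cv2.imwrite("pics/s10y.png",cv2.resize(im[255:305,185:245],None,fx=10,fy=10,interpolation=2))
q=lambda x,y:((x+.5)/4-.5+110,(y+.5)/4-.5+200)
for p in ((435,310),(445,292)): print(tocan(onz(S,[q(*p)],.12)[0]))
print(tocan(onz(S,[q(365,392)],.12)[0]))
```

```text
[-0.09705574  0.01605726  0.12      ]
[-0.09745816  0.00153223  0.12      ]
[-0.08189681  0.0838216   0.12      ]
```

View pics/s10y.png

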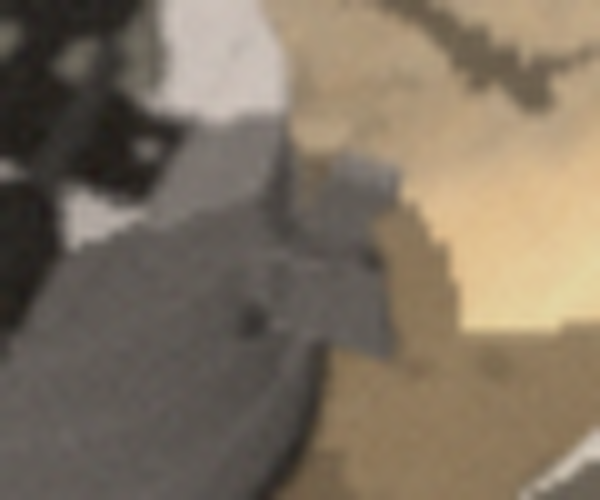

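Run:
```python
from h import *
S=cam("scene")
q=lambda x,y:((x+.5)/10-.5+185,(y+.5)/10-.5+255)
for p,z in (((285,258),.113),((382,270),.113),((390,352),.078),((345,152),.122),((400,175),.122),((372,262),.115)): print(p,tocan(onz(S,[q(*p)],z)[0]).round(4))
```

```text
(285, 258) [-0.0859  0.0239  0.113 ]
(382, 270) [-0.1093  0.0203  0.113 ]
(390, 352) [-0.107   0.0183  0.078 ]
(345, 152) [-0.0907 -0.0039  0.122 ]
(400, 175) [-0.106  -0.0013  0.122 ]
(372, 262) [-0.1069  0.0202  0.115 ]
```

Emit:
{"method": "apply_moves", "body": {
  "targets": [1,0,-0.03,0,0,1,0,0,-0.11,0,1,0,0,-0.11,0,1,0.018,0.112,0,0,1,0.018,0.112,0,0,1,0.018,0.112,0,0,1,0.018,0.112,0,0,1,0.018,0.112,0,0,1,0,0.112,0,0,1,0,0,0.06,0,1,0,0,0,0]
}}

```text
clock: 15.95
position: [0.7062, 0.0416, 0.1578]
ee_rot: [-3.072, -0.653, 0.006]
force: [0.0, 0.2, -0.8]
width: 0.005
```

Run:
```python
from h import *
im,st=shot("wrist","w11"); print(tocan(st["position"]),st["force"],st["clock"],st["joints"].round(2))
```

```text
[ 0.01195389 -0.15352711  0.15779856] [ 0.04460315  0.23700801 -0.8260969 ] 15.95 [ 0.05  0.65 -0.31  1.4   0.21  1.13 -1.44]
```

View pics/w11.png

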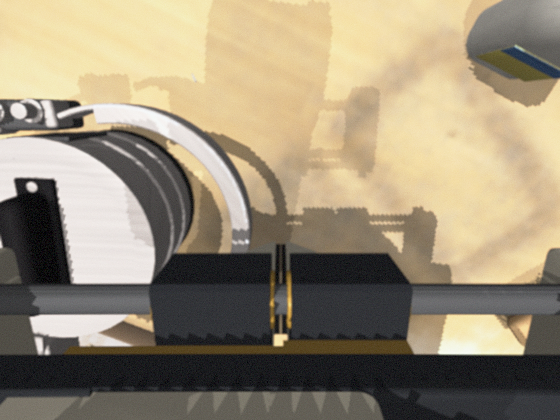

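Run:
```python
from h import *
im,st=load("w11");W=cam("wrist",st)
for p in onz(W,[(250,240),(247,210),(235,180),(215,150),(190,128)],.116): print(tocan(p).round(4))
im,st=load("w5");W=cam("wrist",st)
for n,u in (("right lug outer edge",(446.8+5,10)),): print(tocan(onz(W,[u],.113)[0]))
```

```text
[ 0.0057 -0.1344  0.116 ]
[ 0.026 -0.133  0.116]
[ 0.0453 -0.1262  0.116 ]
[ 0.0635 -0.115   0.116 ]
[ 0.0763 -0.1011  0.116 ]
[-0.04939458 -0.11971722  0.113     ]
```

Run:
```python
from h import *
hinge=np.array([86,-11.])
r0=np.array([50,-122.])-hinge; th0=.65
prev=None
for th in np.arange(.70,.05,-.05):
    a=-(th0-th); c,s=np.cos(a),np.sin(a)
    p=hinge+np.array([c*r0[0]-s*r0[1],s*r0[0]+c*r0[1]]); t=p+(9.5,-18.5)
    if prev is not None: print(round(th,2),t.round(1),"rel(tool share)",((t-prev)*(1,-1)/400).round(4))
    else: print(th,t.round(1))
    prev=t
```

```text
0.7 [  65.1 -142.2]
0.65 [  59.5 -140.5] rel(tool share) [-0.014  -0.0042]
0.6 [  54.  -138.6] rel(tool share) [-0.0138 -0.0048]
0.55 [  48.6 -136.4] rel(tool share) [-0.0135 -0.0055]
0.5 [  43.3 -133.9] rel(tool share) [-0.0132 -0.0062]
0.45 [  38.2 -131.1] rel(tool share) [-0.0129 -0.0068]
0.4 [  33.2 -128.1] rel(tool share) [-0.0125 -0.0075]
0.35 [  28.3 -124.9] rel(tool share) [-0.0121 -0.0081]
0.3 [  23.6 -121.4] rel(tool share) [-0.0117 -0.0087]
0.25 [  19.1 -117.7] rel(tool share) [-0.0113 -0.0093]
0.2 [  14.8 -113.8] rel(tool share) [-0.0108 -0.0098]
0.15 [  10.7 -109.7] rel(tool share) [-0.0103 -0.0103]
0.1 [   6.8 -105.3] rel(tool share) [-0.0097 -0.0108]
```

Emit:
{"method": "apply_moves", "body": {
  "targets": [1,0.07,-0.008,0,0,1,0.07,-0.008,0,0,1,0,0,0.08,0,1,0,0,0.075,0,1,-0.008,-0.01,0,0,1,-0.014,-0.004,0,0,1,-0.014,-0.005,0,0,1,-0.0135,-0.0055,0,0,1,-0.013,-0.006,0,0,1,-0.013,-0.007,0,0,1,-0.0125,-0.0075,0,0,1,-0.012,-0.008,0,0,1,-0.012,-0.009,0,0,1,-0.011,-0.009,0,0,1,0,0,0,0]
}}

```text
clock: 17.88
position: [0.6989, 0.0759, 0.0978]
ee_rot: [-3.073, -0.654, 0.001]
force: [-0.2, -0.6, 0.2]
width: 0.004
```

Run:
```python
from h import *
im,st=shot("wrist","w12"); print(tocan(st["position"]),st["force"],st["clock"])
W=cam("wrist",st)
im,_=shot("scene","s12")
cv2.imwrite("pics/s12z.png",cv2.resize(im[200:330,110:270],None,fx=4,fy=4,interpolation=2))
```

```text
[ 0.01930618 -0.11926822  0.09780344] [-0.18642121 -0.6002586   0.15422472] 17.875
```

View pics/w12.png

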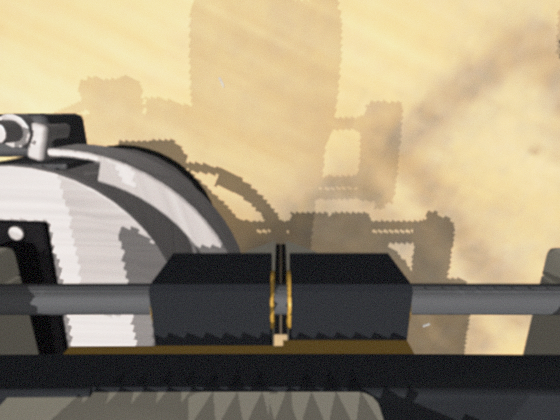

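View pics/s12z.png

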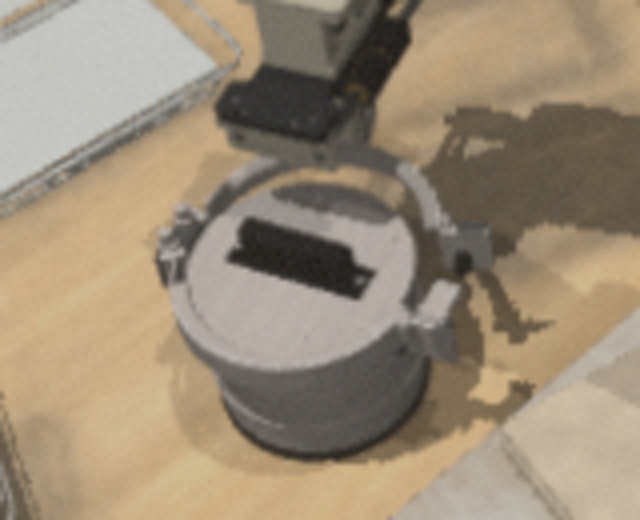

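Emit:
{"method": "apply_moves", "body": {
  "targets": [1,-0.011,-0.01,0,0,1,-0.01,-0.01,0,0,1,-0.01,-0.011,0,0,1,0,0,0,0]
}}

```text
clock: 18.48
position: [0.6826, 0.0824, 0.098]
ee_rot: [-3.073, -0.654, 0.001]
force: [-0.0, -0.2, -0.4]
width: 0.005
```

Run:
```python
from h import *
st=arm.observe();print(tocan(st["position"]),st["force"],st["clock"])
im,_=shot("scene","s13")
cv2.imwrite("pics/s13z.png",cv2.resize(im[240:310,180:250],None,fx=8,fy=8,interpolation=2))
```

```text
[ 0.00699353 -0.10666229  0.09795946] [-0.00984663 -0.16863781 -0.40573967] 18.475
```

View pics/s13z.png

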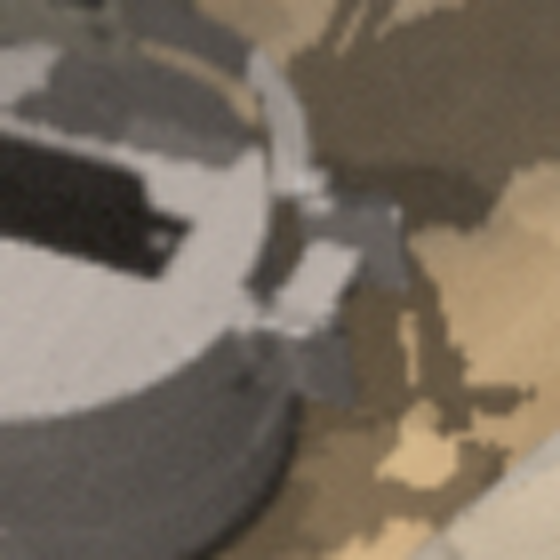

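Run:
```python
from h import *
S=cam("scene")
q=lambda x,y:((x+.5)/8-.5+180,(y+.5)/8-.5+240)
for p,z in (((350,338),.113),((402,212),.113),((355,405),.078),((405,290),.078)): print(p,tocan(onz(S,[q(*p)],z)[0]).round(4))
```

```text
(350, 338) [-0.1108  0.0206  0.113 ]
(402, 212) [-0.1075 -0.0292  0.113 ]
(355, 405) [-0.1084  0.0193  0.078 ]
(405, 290) [-0.1063 -0.0269  0.078 ]
```

Emit:
{"method": "apply_moves", "body": {
  "targets": [1,-0.008,-0.009,0,0,1,-0.008,-0.009,0,0,1,0,0,0,0]
}}

```text
clock: 18.9
position: [0.674, 0.086, 0.0979]
ee_rot: [3.073, 0.654, -0.001]
force: [-0.0, -0.3, -0.2]
width: 0.008
```

Run:
```python
from h import *
st=arm.observe();print(tocan(st["position"]),st["force"],st["clock"])
im,_=shot("scene","s14")
cv2.imwrite("pics/s14z.png",cv2.resize(im[240:310,180:250],None,fx=8,fy=8,interpolation=2))
```

```text
[ 0.00061006 -0.09983211  0.09794511] [-0.04235299 -0.27927466 -0.24634863] 18.9
```

View pics/s14z.png

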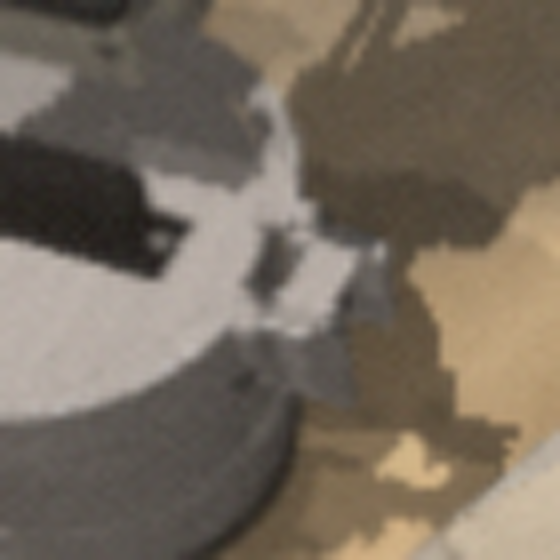

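Emit:
{"method": "apply_moves", "body": {
  "targets": [1,-0.004,-0.005,0,0,1,-0.004,-0.004,0,0,1,0,0,0,0]
}}

```text
clock: 19.32
position: [0.6699, 0.088, 0.0979]
ee_rot: [-3.073, -0.653, 0.0]
force: [0.5, -0.4, 0.4]
width: 0.0
```

Run:
```python
from h import *
st=arm.observe();print(tocan(st["position"]),st["force"],st["clock"])
im,_=shot("scene","s15")
cv2.imwrite("pics/s15z.png",cv2.resize(im[240:310,180:250],None,fx=8,fy=8,interpolation=2))
plan(tow((-.20,0,.217)),24)
```

```text
[-0.00235486 -0.09642584  0.09792489] [ 0.4648943  -0.40782343  0.43414556] 19.325
clock 19.38 pos [0.6699 0.0879 0.0979] yaw 24.0 tilt 0.02
total shares [-0.4942 -0.2412 -0.2976] min rows 4.0
turn deg(tool z) -0.0 share -0.0 rows 0.0
shift if turned first [-0.4941 -0.2412 -0.2978]
```

View pics/s15z.png

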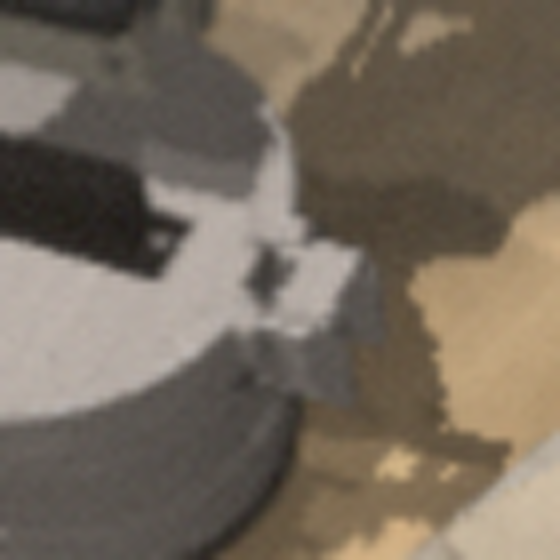

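Emit:
{"method": "apply_moves", "body": {
  "targets": [1,0.01,0.03,0,0,1,0,0.01,-0.12,0,1,0,0,-0.12,0,1,-0.1,-0.055,-0.04,0,1,-0.1,-0.055,0,0,1,-0.1,-0.055,0,0,1,-0.1,-0.055,0,0,1,-0.05,-0.055,0,0,1,0,0,0,0]
}}

```text
clock: 20.5
position: [0.4701, 0.1026, 0.2105]
ee_rot: [3.072, 0.656, 0.001]
force: [0.1, -0.6, -0.4]
width: 0.002
```

Run:
```python
from h import *
im,st=shot("wrist","w16");print(tocan(st["position"]),st["force"],st["clock"])
cv2.imwrite("pics/w16z.png",cv2.resize(im[0:130,200:360],None,fx=4.5,fy=4.5,interpolation=2))
```

```text
[-0.17894936 -0.00179609  0.21050294] [ 0.12379618 -0.60462997 -0.39322571] 20.5
```

View pics/w16z.png

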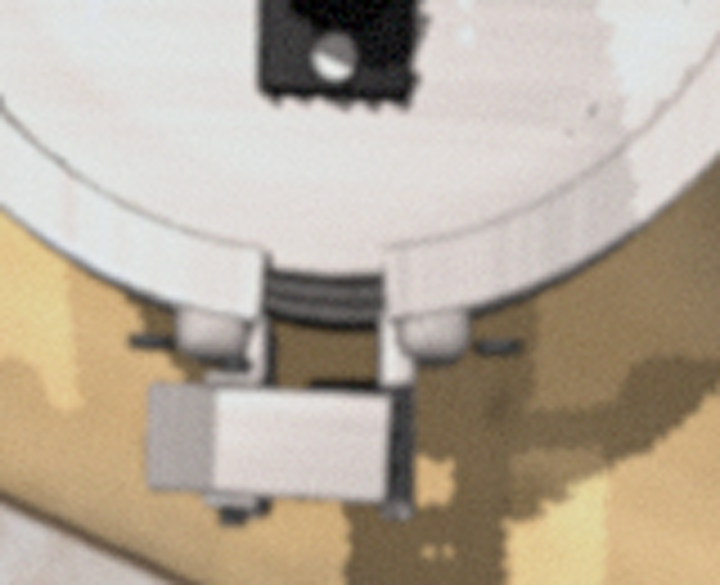

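Run:
```python
from h import *
im,st=load("w16");W=cam("wrist",st)
q=lambda x,y:((x+.5)/4.5-.5+200,(y+.5)/4.5-.5)
for n,p,z in (("Linner",(270,380),.113),("Rinner",(382,380),.113),("Rfront",(400,515),.113),("Lfront",(255,505),.113),("hookmid",(268,440),.12),("barend",(335,100),.138)):
    P=onz(W,[q(*p)],z)[0];print(n,P.round(4),tocan(P).round(4))
# bands right/left outer extreme check; lid circle
sat=im[:,:,1]
plan((.4396,-.3749,.2),-39.5)
```

```text
Linner [0.5487 0.1534 0.113 ] [-0.0865  0.0126  0.113 ]
Rinner [0.556  0.1369 0.113 ] [-0.0865 -0.0054  0.113 ]
Rfront [0.5382 0.1256 0.113 ] [-0.1073 -0.0084  0.113 ]
Lfront [0.5299 0.1481 0.113 ] [-0.1058  0.0154  0.113 ]
hookmid [0.5401 0.1496 0.12  ] [-0.0958  0.0127  0.12  ]
barend [0.5848 0.1573 0.138 ] [-0.0518  0.0016  0.138 ]
clock 20.55 pos [0.4714 0.102  0.2105] yaw 24.02 tilt 0.07
total shares [-0.5581  1.0566  0.0262] min rows 7.65
turn deg(tool z) 63.52 share 0.7058 rows 5.9
shift if turned first [0.6969 0.9706 0.0262]
```

Emit:
{"method": "apply_moves", "body": {
  "targets": [0,0,0,0,0.1008,0,0,0,0,0.1008,0,0,0,0,0.1008,0,0,0,0,0.1008,0,0,0,0,0.1008,0,0,0,0,0.1008,0,0,0,0,0.1008,0,0.0775,0.108,0.003,0,0,0.0775,0.108,0.003,0,0,0.0775,0.108,0.003,0,0,0.0775,0.108,0.003,0,0,0.0775,0.108,0.003,0,0,0.0775,0.108,0.003,0,0,0.0775,0.108,0.003,0,0,0.0775,0.108,0.003,0,0,0.0775,0.108,0.003,0,0,0,0,0,0]
}}

```text
clock: 22.68
position: [0.4371, -0.3819, 0.1986]
ee_rot: [2.949, -1.072, -0.0]
force: [0.1, 0.3, -0.4]
width: 0.999
```

Run:
```python
from h import *
im,st=shot("wrist","w17");print(st["width"],st["joints"].round(2))
plan((.4396,-.3749,.2),-39.5)
```

```text
0.9994511771341401 [ 0.58  0.39  0.06  1.73 -0.02  1.03 -1.62]
clock 22.73 pos [ 0.4381 -0.3788  0.1985] yaw -39.78 tilt 0.08
total shares [-0.0034 -0.0097 -0.0037] min rows 0.07
turn deg(tool z) -0.28 share -0.0031 rows 0.0
shift if turned first [-0.0033 -0.0098 -0.0037]
```

View pics/w17.png

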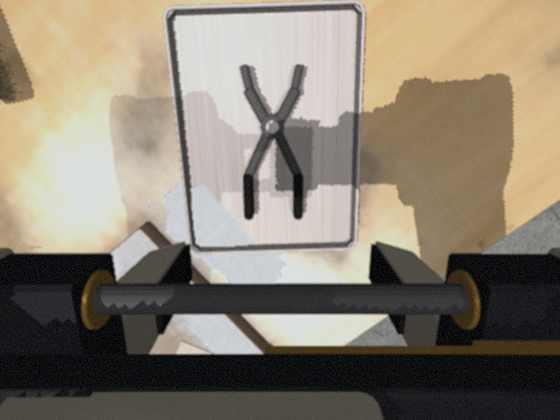

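Run:
```python
from h import *
im,st=load("w17");W=cam("wrist",st)
m=(im.max(2)<42).astype(np.uint8);m[225:]=0;m[:170]=0;m[:,:240]=0;m[:,310:]=0
n,l,s,c=cv2.connectedComponentsWithStats(m)
P=[]
for i in range(1,n):
    if s[i,4]>100:
        r=cv2.minAreaRect(np.argwhere(l==i)[:,::-1].astype(np.float32));print(s[i],np.round(r[0],1),np.round(r[1],1),round(r[2],1));P.append(r[0])
cv2.imwrite("pics/w17z.png",cv2.resize(im[55:230,225:325],None,fx=3.4,fy=3.4,interpolation=2))
for z in (.0135,.0245):print(z,onz(W,P,z))
print("pin",onz(W,[(272.3,127.3)],.02)); print("tips",onz(W,[(245.5,70),(301.5,70)],.018))
t=cam("top"); 
# pin triangulated with top
print(tri([W,t],[(272.3,127.3),((491.5)/4-.5+270,(328.5)/4-.5+170)]))
```

```text
[292 170  11  48 360] [298.  193.4] [47.2  9.7] 87.0
[244 174   9  44 331] [248.  195.5] [43.  8.] 90.0
0.0135 [[ 0.41673278 -0.39032624  0.0135    ]
 [ 0.44921016 -0.34821526  0.0135    ]]
0.0245 [[ 0.41923894 -0.39160405  0.0245    ]
 [ 0.45067964 -0.35083727  0.0245    ]]
pin [[ 0.4865236  -0.41411762  0.02      ]]
tips [[ 0.54295508 -0.4288438   0.018     ]
 [ 0.50887137 -0.46942622  0.018     ]]
(array([ 0.48783599, -0.41423253,  0.02467108]), [array([-0.9, -0.9]), array([0. , 0.5])])
```

View pics/w17z.png

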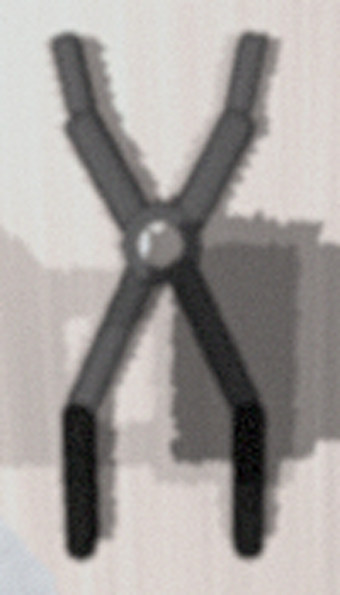

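Run:
```python
from h import *
im,st=load("w17");W=cam("wrist",st)
a=onz(W,[(272.6,196.4)],.022)[0];b=onz(W,[(271.7,126)],.022)[0];c=onz(W,[(271.5,68)],.018)[0]
for p,q in((a,b),(b,c),(a,c)):
    d=q-p;print(np.linalg.norm(d[:2]).round(4),np.degrees(np.arctan2(d[1],d[0])).round(2))
print(a,b,c)
d=(c-a)[:2]/np.linalg.norm((c-a)[:2])
g=b[:2]-.064*d; print("grip from pin",g,"from sleeves",a[:2]+.007*d)
plan(np.r_[g,.006],-39.6)
```

```text
0.0711 -39.71
0.0531 -40.17
0.1242 -39.91
[ 0.4331838  -0.36912972  0.022     ] [ 0.48789579 -0.41456774  0.022     ] [ 0.52847592 -0.4488242   0.018     ]
grip from pin [ 0.43880176 -0.37350954] from sleeves [ 0.43855346 -0.37362046]
clock 22.73 pos [ 0.4381 -0.3788  0.1985] yaw -39.78 tilt 0.08
total shares [-0.0072 -0.0118  0.4813] min rows 3.08
turn deg(tool z) -0.18 share -0.002 rows 0.0
shift if turned first [-0.0071 -0.0112  0.4813]
```

Emit:
{"method": "apply_moves", "body": {
  "targets": [0,-0.007,-0.011,0.1,0,0,0,0,0.1,0,0,0,0,0.1,0,0,0,0,0.1,0,0,0,0,0.05,0,0,0,0,0.03,0,0.2,0,0,0,0],
  "grip_force": 20
}}

```text
clock: 23.6
position: [0.4398, -0.3697, 0.0067]
ee_rot: [-2.957, 1.061, 0.001]
force: [-0.7, -0.8, 0.7]
width: 0.935
```

Run:
```python
from h import *
im,st=shot("wrist","w18");print(st["width"]*92,st["force"])
plan((.4388,-.3736,.006),-39.9)
```

```text
85.98236478751093 [-0.65015208 -0.75011116  0.67508465]
clock 23.65 pos [ 0.4401 -0.3701  0.0075] yaw -39.48 tilt 0.02
total shares [0.003  0.0088 0.0037] min rows 0.06
turn deg(tool z) 0.42 share 0.0046 rows 0.0
shift if turned first [0.0031 0.0088 0.0037]
```

View pics/w18.png

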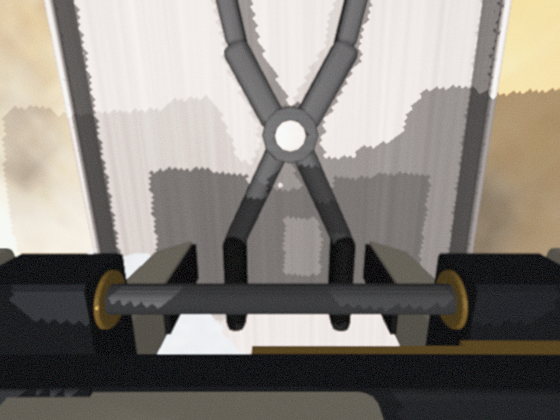

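Emit:
{"method": "apply_moves", "body": {
  "targets": [0.2,0.003,0.009,0.003,0.004,0.37,0,0,0,0,0.37,0,0,0,0,0.37,0,0,0,0,0.37,0,0,0,0],
  "grip_force": 20
}}

```text
clock: 24.28
position: [0.4385, -0.3738, 0.0065]
ee_rot: [2.953, -1.071, 0.001]
force: [-0.5, 1.4, 6.3]
width: 0.634
```

Run:
```python
from h import *
im,st=shot("wrist","w19");print(st["width"]*92,st["force"],st["position"])
```

```text
58.33383811364369 [-0.47339731  1.40473971  6.27126989] [ 0.43849238 -0.37379592  0.00651486]
```

View pics/w19.png

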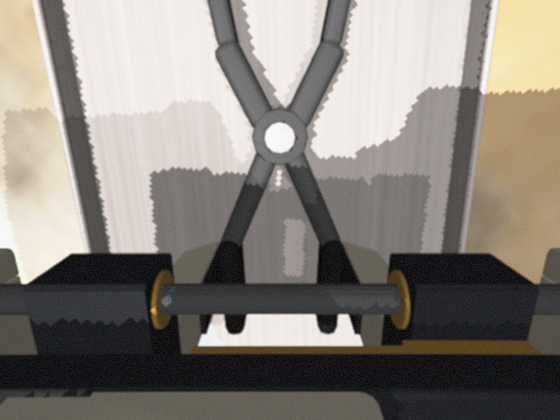

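Emit:
{"method": "apply_moves", "body": {
  "targets": [0.37,0,0,-0.02,0,0.37,0,0,-0.06,0,0.37,0,0,-0.1,0,0.37,0,0,-0.1,0,0.37,0,0,-0.1,0,0.37,0,0,0,0]
}}

```text
clock: 25.08
position: [0.4397, -0.3749, 0.1614]
ee_rot: [2.952, -1.071, 0.009]
force: [-0.3, 0.4, -2.6]
width: 0.63
```

Run:
```python
from h import *
im,st=shot("wrist","w20");print(st["width"]*92,st["force"],st["position"],st["ft_torque"])
im,st=shot("scene","s20")
cv2.imwrite("pics/s20z.png",cv2.resize(im[80:280,280:480],None,fx=3,fy=3,interpolation=2))
plan(tow((-.30,.0035,.16)),24)
```

```text
58.00226807845509 [-0.25302491  0.41529265 -2.58540829] [ 0.43974653 -0.37486559  0.16137199] [ 0.11988112  0.0710527  -0.02169557]
clock 25.18 pos [ 0.438  -0.3734  0.1579] yaw -39.87 tilt 0.0
total shares [-0.8464 -0.699  -0.0053] min rows 7.03
turn deg(tool z) -63.87 share -0.7096 rows 6.0
shift if turned first [ 0.2547 -1.0678 -0.0052]
```

View pics/w20.png

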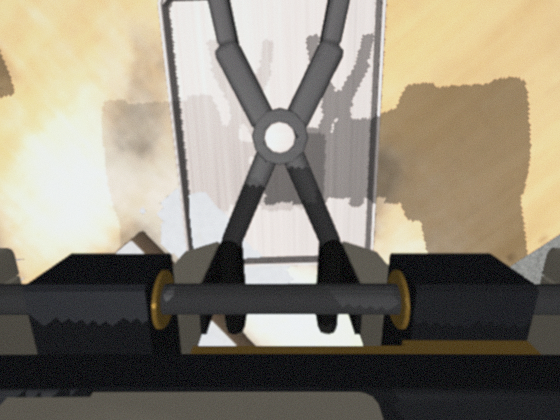

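View pics/s20z.png

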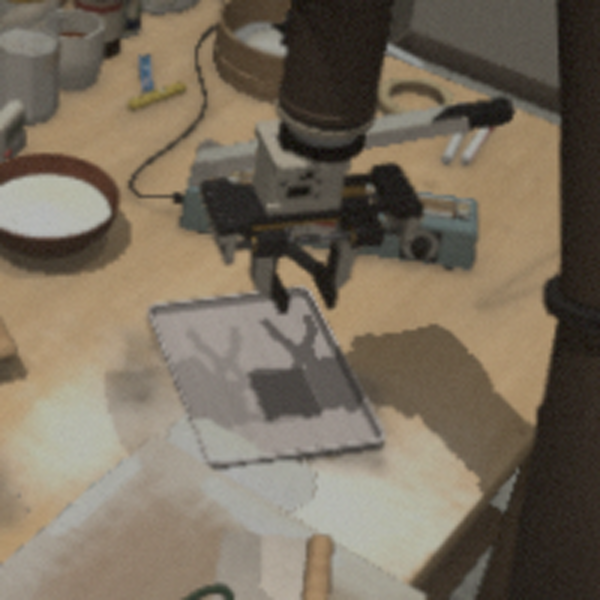

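Emit:
{"method": "apply_moves", "body": {
  "targets": [0.37,0,0,0,-0.1014,0.37,0,0,0,-0.1014,0.37,0,0,0,-0.1014,0.37,0,0,0,-0.1014,0.37,0,0,0,-0.1014,0.37,0,0,0,-0.1014,0.37,0,0,0,-0.1014,0.37,0.0255,-0.107,0,0,0.37,0.0255,-0.107,0,0,0.37,0.0255,-0.107,0,0,0.37,0.0255,-0.107,0,0,0.37,0.0255,-0.107,0,0,0.37,0.0255,-0.107,0,0,0.37,0.0255,-0.107,0,0,0.37,0.0255,-0.107,0,0,0.37,0.0255,-0.107,0,0,0.37,0.0255,-0.107,0,0,0.37,0,0,0,0]
}}

```text
clock: 27.42
position: [0.3558, 0.0613, 0.1571]
ee_rot: [-3.07, -0.662, 0.003]
force: [1.0, -0.5, -3.1]
width: 0.631
```

Run:
```python
from h import *
im,st=shot("wrist","w21");print(st["width"]*92,st["force"],tocan(st["position"]))
plan(tow((-.28,.0035,.088)),24)
```

```text
58.08774859602923 [ 1.04214557 -0.50179966 -3.12723054] [-0.30015867  0.00696894  0.15709239]
clock 27.48 pos [0.3561 0.0595 0.157 ] yaw 24.21 tilt 0.12
total shares [0.0518 0.0046 0.1725] min rows 1.15
turn deg(tool z) 0.21 share 0.0023 rows 0.0
shift if turned first [0.0514 0.0043 0.1726]
```

View pics/w21.png

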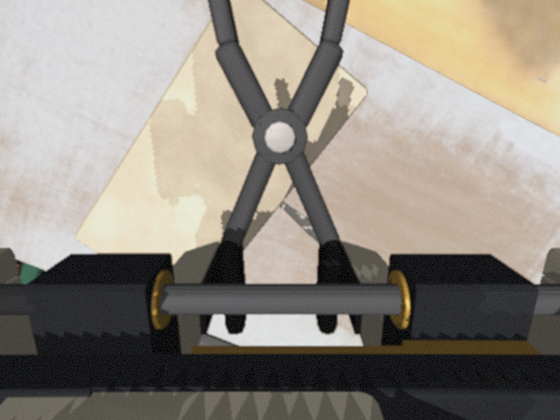

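Emit:
{"method": "apply_moves", "body": {
  "targets": [0.37,0,0.0045,0.06,0.002,0.37,0,0,0.06,0,0.37,0.025,0,0.05,0,0.37,0.025,0,0.002,0,0.37,0,0,0,0,0.37,0,0,0,0]
}}

```text
clock: 28.22
position: [0.3764, 0.0649, 0.0896]
ee_rot: [3.074, 0.648, 0.001]
force: [-0.3, -0.5, -0.9]
width: 0.631
```

Run:
```python
from h import *
im,st=shot("scene","s22");print(st["width"]*92,st["force"],tocan(st["position"]))
cv2.imwrite("pics/s22z.png",cv2.resize(im[225:325,170:290],None,fx=6,fy=6,interpolation=2))
im,st=shot("top","t22")
cv2.imwrite("pics/t22z.png",cv2.resize(im[140:280,120:280],None,fx=4,fy=4,interpolation=2))
plan(tow((-.206,.0035,.088)),24)
```

```text
58.01413467594578 [-0.27387504 -0.49759691 -0.88911178] [-0.27983916  0.00191202  0.08958771]
clock 28.32 pos [0.3763 0.065  0.0896] yaw 23.82 tilt 0.04
total shares [ 0.1848 -0.0043  0.0041] min rows 1.18
turn deg(tool z) -0.18 share -0.0021 rows 0.0
shift if turned first [ 0.1848 -0.0038  0.004 ]
```

View pics/s22z.png

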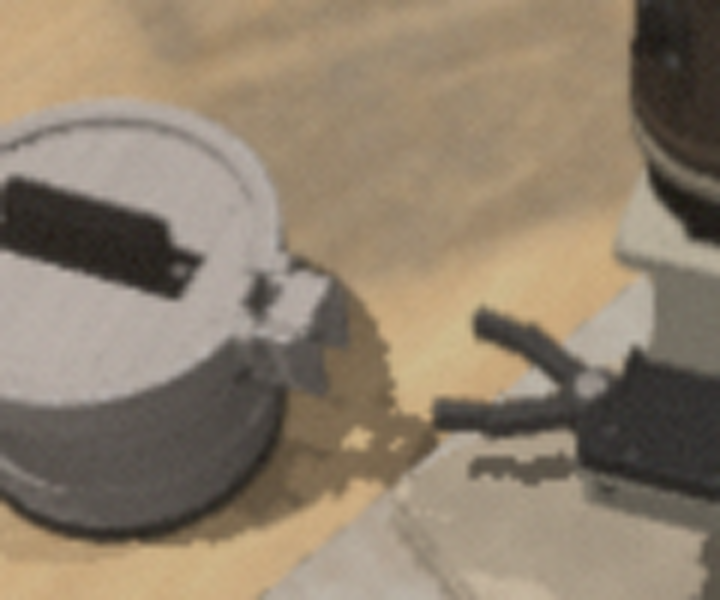

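View pics/t22z.png

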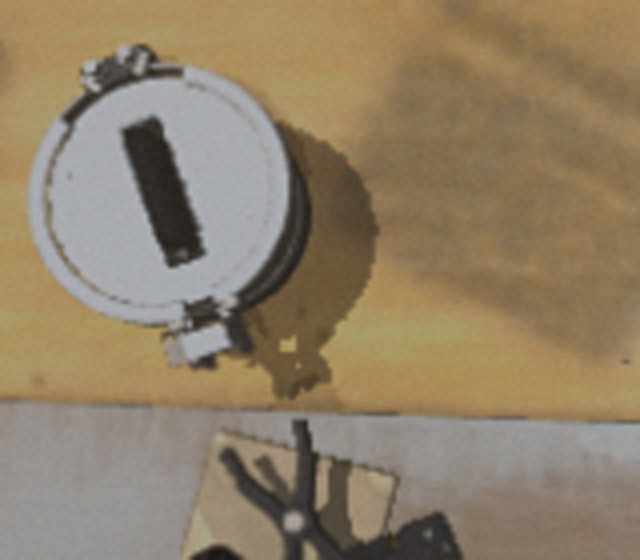

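Run:
```python
from h import *
T=cam("top");S=cam("scene")
q=lambda x,y:((x+.5)/4-.5+120,(y+.5)/4-.5+140)
s=lambda x,y:((x+.5)/6-.5+170,(y+.5)/6-.5+225)
for n,a,b in(("tipL",(230,450),(440,415)),("tipR",(300,423),(483,322)),("pin",(294,521),(592,385))):
    print(n,"T",tocan(onz(T,[q(*a)],.097)[0]).round(4),"S",tocan(onz(S,[s(*b)],.097)[0]).round(4),"tri",tocan(tri([T,S],[q(*a),s(*b)])[0]).round(4))
print("lid bar T",tocan(onz(T,[q(164,190)],.138)[0]).round(4))
print("pins T",[tocan(p).round(4) for p in onz(T,[q(95,70),q(135,55)],.122)])
for n,b in (("Lfront outer",(322,352)),("Rfront",(345,275)),("Lb",(325,392)),("Rb",(347,340))): print(n,tocan(onz(S,[s(*b)],.113 if n[1]!='b' else .078)[0]).round(4))
```

```text
tipL T [-0.1587  0.0223  0.097 ] S [-0.1621  0.0285  0.097 ] tri [-0.1589  0.0237  0.0897]
tipR T [-0.1601 -0.0233  0.097 ] S [-0.1623 -0.0203  0.097 ] tri [-0.1604 -0.0228  0.0934]
pin T [-0.2135  0.0024  0.097 ] S [-0.2142 -0.0032  0.097 ] tri [-0.2147  0.001   0.1026]
lid bar T [-0.0051 -0.0069  0.138 ]
pins T [array([0.0846, 0.0091, 0.122 ]), array([ 0.0835, -0.0169,  0.122 ])]
Lfront outer [-0.1123  0.0247  0.113 ]
Rfront [-0.1063 -0.0145  0.113 ]
Lb [-0.1076  0.0186  0.078 ]
Rb [-0.1062 -0.0088  0.078 ]
```

Emit:
{"method": "apply_moves", "body": {
  "targets": [0.37,0.04,-0.004,0.004,-0.002,0.37,0.04,0,0,0,0.37,0.03,0,0,0,0.37,0.02,0,0,0,0.37,0.015,0,0,0,0.37,0,0,0,0]
}}

```text
clock: 29.08
position: [0.4288, 0.0904, 0.0874]
ee_rot: [-3.073, -0.654, 0.0]
force: [0.7, -0.1, -1.9]
width: 0.631
```

Run:
```python
from h import *
im,st=shot("scene","s23");print(st["width"]*92,st["force"],tocan(st["position"]),st["clock"])
cv2.imwrite("pics/s23z.png",cv2.resize(im[245:305,190:270],None,fx=9,fy=9,interpolation=2))
im,st=shot("wrist","w23")
cv2.imwrite("pics/w23z.png",cv2.resize(im[0:180,180:380],None,fx=3.3,fy=3.3,interpolation=2))
```

```text
58.07900258493595 [ 0.69819351 -0.13519088 -1.94720174] [-0.22160981  0.00384882  0.08743659] 29.075
```

View pics/s23z.png

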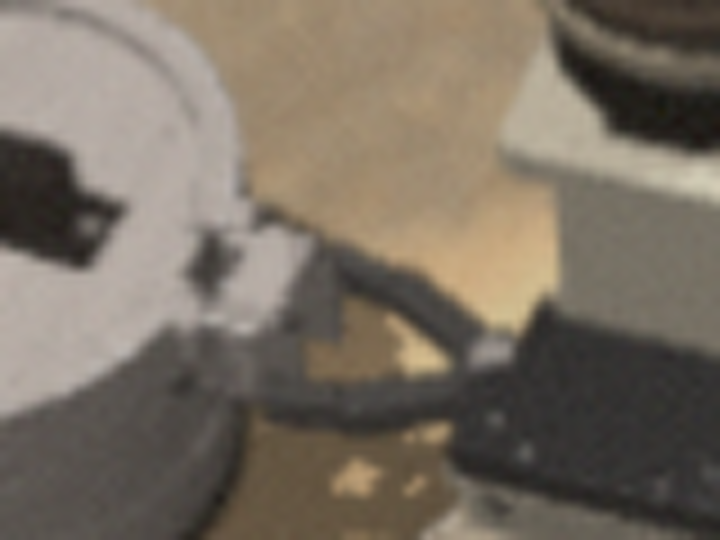

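View pics/w23z.png

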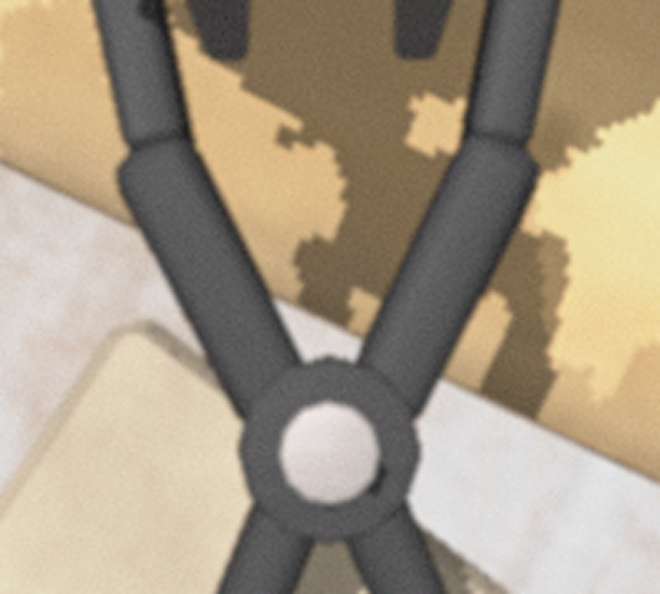

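Emit:
{"method": "apply_moves", "body": {
  "targets": [0.37,0.01,-0.003,0,0,0.37,0.015,0,0,0,0.37,0.015,0,0,0,0.37,0,0,0,0]
}}

```text
clock: 29.68
position: [0.4432, 0.0981, 0.0875]
ee_rot: [-3.073, -0.653, -0.0]
force: [-0.2, -0.1, -2.5]
width: 0.633
```

Run:
```python
from h import *
im,st=shot("scene","s24");print(st["width"]*92,st["force"],tocan(st["position"]),st["clock"])
cv2.imwrite("pics/s24z.png",cv2.resize(im[245:305,190:270],None,fx=9,fy=9,interpolation=2))
im,st=shot("wrist","w24")
cv2.imwrite("pics/w24z.png",cv2.resize(im[0:180,180:380],None,fx=3.3,fy=3.3,interpolation=2))
```

```text
58.276968980473 [-0.18606148 -0.05965744 -2.53792512] [-0.20527733  0.00504671  0.08746767] 29.675
```

View pics/s24z.png

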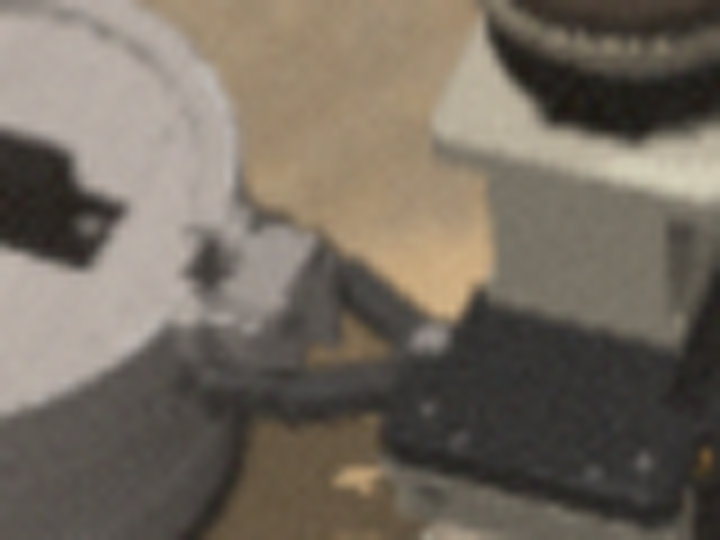

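View pics/w24z.png

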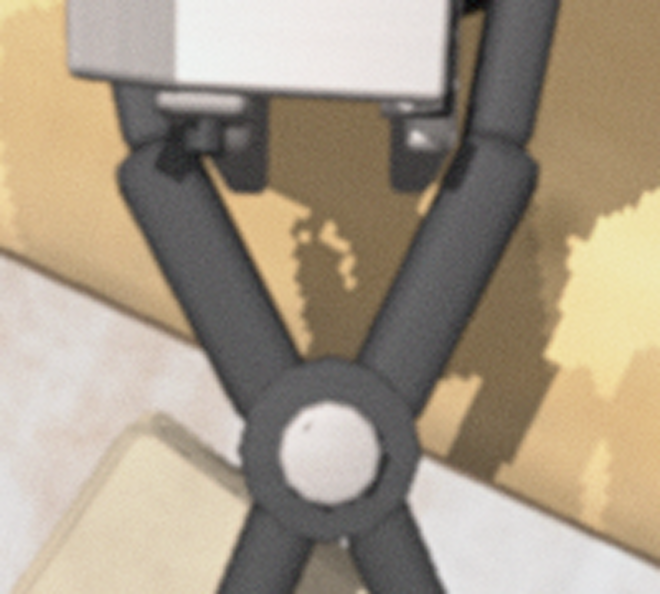

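Emit:
{"method": "apply_moves", "body": {
  "targets": [0.41,0,0,0,0,0.45,0,0,0,0,0.48,0,0,0,0,0.51,0,0,0,0,0.54,0,0,0,0,0.56,0,0,0,0,0.56,0,0,0,0],
  "grip_force": 45
}}

```text
clock: 30.65
position: [0.4401, 0.0965, 0.0867]
ee_rot: [3.072, 0.653, -0.008]
force: [-8.0, -3.2, -1.2]
width: 0.49
```

Run:
```python
from h import *
im,st=shot("wrist","w25");print(st["width"]*92,st["force"],tocan(st["position"]),st["clock"])
cv2.imwrite("pics/w25z.png",cv2.resize(im[0:180,180:380],None,fx=3.3,fy=3.3,interpolation=2))
```

```text
45.11987913020359 [-8.01297304 -3.20600571 -1.21148161] [-0.20879641  0.00489178  0.08670663] 30.65
```

View pics/w25z.png

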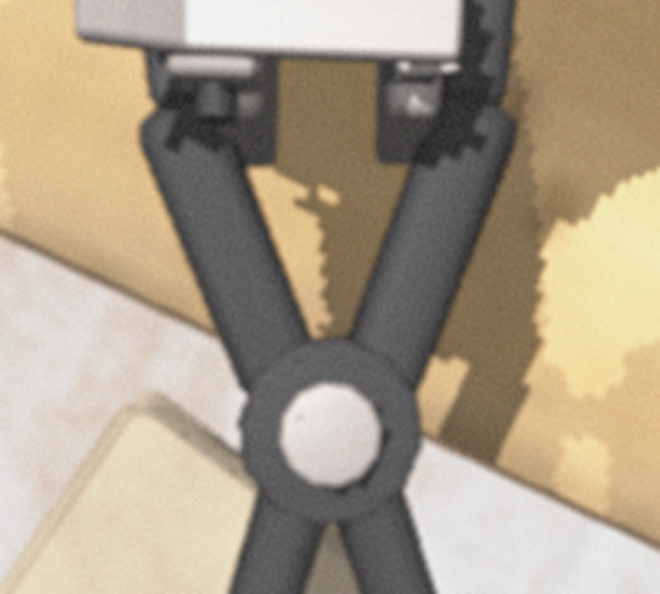

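Emit:
{"method": "apply_moves", "body": {
  "targets": [0.47,-0.006,0,0,0,0.47,-0.01,0,0.001,0,0.5,0,0,0,0,0.53,0,0,0,0,0.56,0,0,0,0,0.56,0,0,0,0],
  "grip_force": 45
}}

```text
clock: 31.45
position: [0.4385, 0.096, 0.0877]
ee_rot: [-3.072, -0.653, -0.005]
force: [5.4, 2.1, -2.6]
width: 0.479
```

Run:
```python
from h import *
im,st=shot("wrist","w26");print(st["width"]*92,st["force"],tocan(st["position"]),st["clock"])
cv2.imwrite("pics/w26z.png",cv2.resize(im[0:180,180:380],None,fx=3.3,fy=3.3,interpolation=2))
```

```text
44.041473283007505 [ 5.37211034  2.11058529 -2.56067105] [-0.21043258  0.00506358  0.08765813] 31.45
```

View pics/w26z.png

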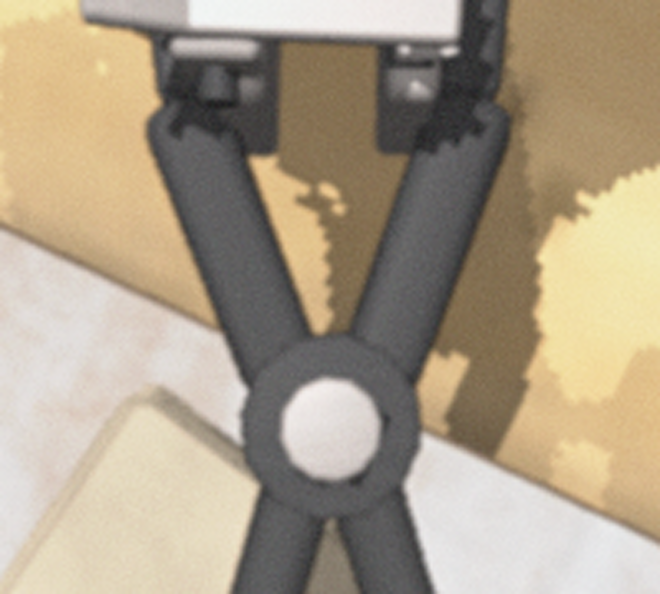

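Emit:
{"method": "apply_moves", "body": {
  "targets": [0.43,0,0,0,0,0.43,-0.01,0,0,0,0.43,0,0,0,0,0.48,0,0,0,0,0.52,0,0,0,0,0.56,0,0,0,0,0.56,0,0,0,0],
  "grip_force": 45
}}

```text
clock: 32.38
position: [0.4317, 0.0929, 0.0866]
ee_rot: [3.072, 0.653, -0.005]
force: [-3.9, -2.0, -0.6]
width: 0.447
```

Run:
```python
from h import *
im,st=shot("wrist","w27");print(st["width"]*92,st["force"],tocan(st["position"]),st["clock"])
cv2.imwrite("pics/w27z.png",cv2.resize(im[0:180,180:380],None,fx=3.3,fy=3.3,interpolation=2))
im,st=shot("scene","s27")
cv2.imwrite("pics/s27z.png",cv2.resize(im[245:305,190:270],None,fx=9,fy=9,interpolation=2))
```

```text
41.09044116675358 [-3.89865625 -1.97841062 -0.55943235] [-0.21789108  0.00491988  0.0866157 ] 32.375
```

View pics/w27z.png

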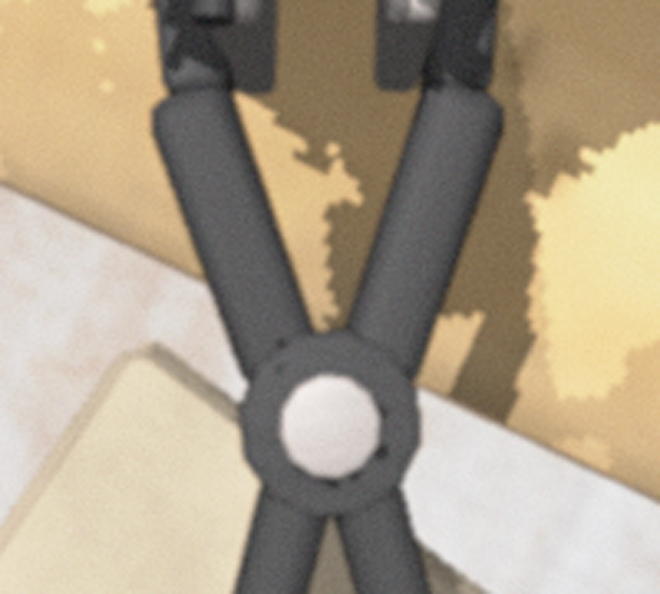

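View pics/s27z.png

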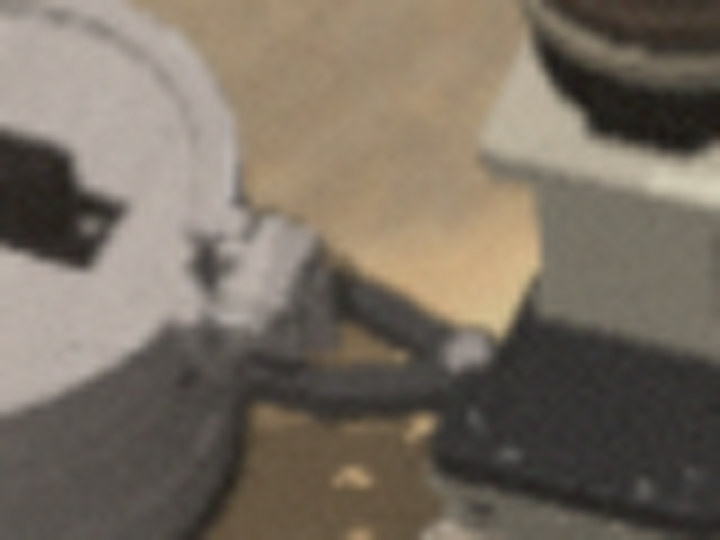

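Emit:
{"method": "apply_moves", "body": {
  "targets": [0.59,0.003,0,0,0,0.61,0,0,0,0,0.63,0,0,0,0,0.63,0,0,0,0,0.63,0,0,0,0],
  "grip_force": 50
}}

```text
clock: 33.1
position: [0.4317, 0.0928, 0.0863]
ee_rot: [3.072, 0.653, -0.008]
force: [-7.8, -4.1, -0.1]
width: 0.442
```

Run:
```python
from h import *
im,st=shot("wrist","w28");print(st["width"]*92,st["force"],tocan(st["position"]),st["clock"])
cv2.imwrite("pics/w28z.png",cv2.resize(im[0:180,180:380],None,fx=3.3,fy=3.3,interpolation=2))
im,st=shot("scene","s28")
cv2.imwrite("pics/s28z.png",cv2.resize(im[245:305,190:270],None,fx=9,fy=9,interpolation=2))
```

```text
40.67650217262603 [-7.8153163  -4.1159942  -0.09133594] [-0.217935    0.00487669  0.08627687] 33.1
```

View pics/w28z.png

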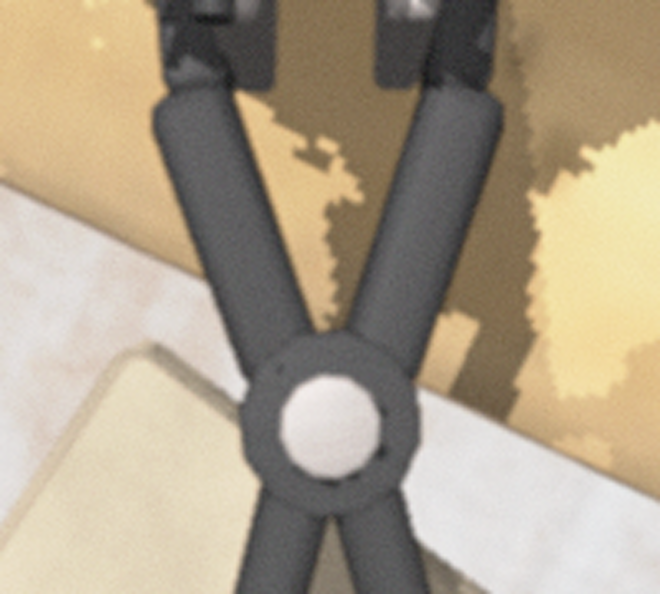

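View pics/s28z.png

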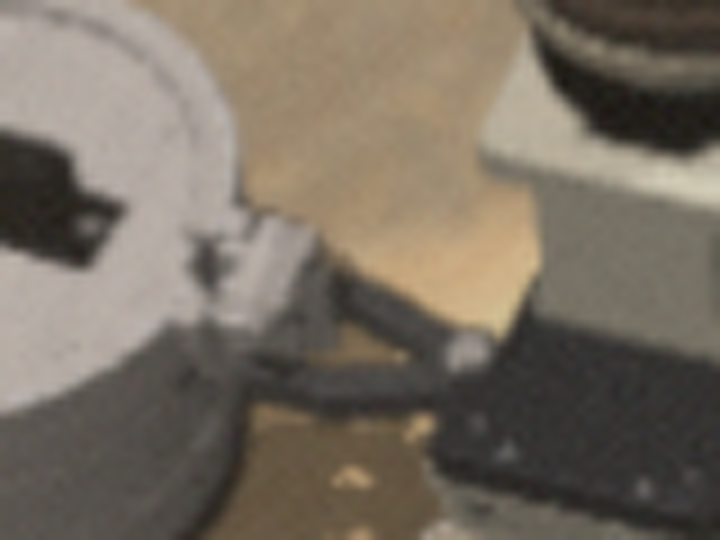

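Emit:
{"method": "apply_moves", "body": {
  "targets": [0.66,0,0,0,0,0.68,0,0,0,0,0.68,0,0,0,0],
  "grip_force": 60
}}

```text
clock: 33.58
position: [0.4316, 0.0927, 0.0863]
ee_rot: [3.072, 0.652, -0.009]
force: [-7.9, -3.8, 0.3]
width: 0.436
```

Run:
```python
from h import *
im,st=shot("wrist","w29");print(st["width"]*92,st["force"],st["ft_torque"],tocan(st["position"]),st["clock"])
cv2.imwrite("pics/w29z.png",cv2.resize(im[0:350,130:430],None,fx=2,fy=1.7,interpolation=2))
im,st=shot("top","t29")
cv2.imwrite("pics/t29z.png",cv2.resize(im[150:290,120:260],None,fx=4.2,fy=4.2,interpolation=2))
```

```text
40.12537738951418 [-7.85517914 -3.78199762  0.27121549] [-0.67786389  1.85930915 -0.03511417] [-0.21806563  0.00482364  0.08625131] 33.575
```

View pics/w29z.png

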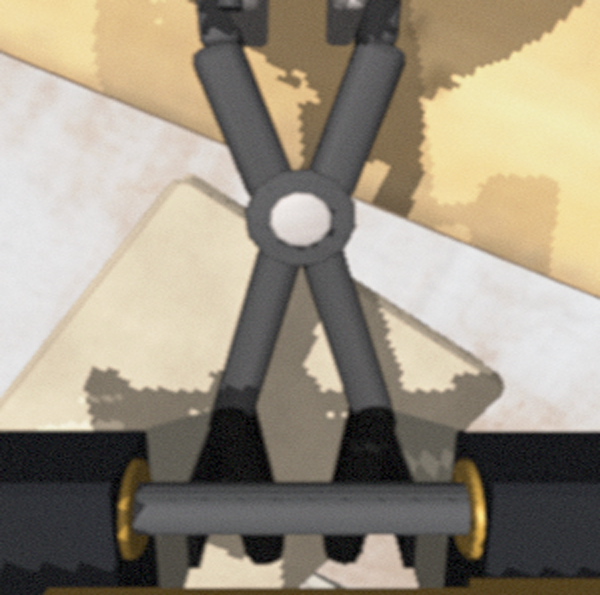

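View pics/t29z.png

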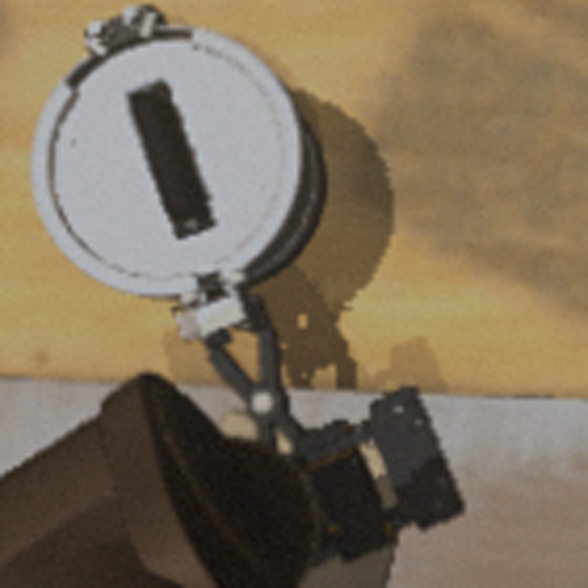

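Run:
```python
from h import *
im,st=load("w29")
cv2.imwrite("pics/w29y.png",cv2.resize(im[0:50,215:345],None,fx=6,fy=6,interpolation=2))
im,st=load("w26")
cv2.imwrite("pics/w26y.png",cv2.resize(im[0:60,200:350],None,fx=5.3,fy=5.3,interpolation=2))
```

```text
(no output)
```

View pics/w29y.png

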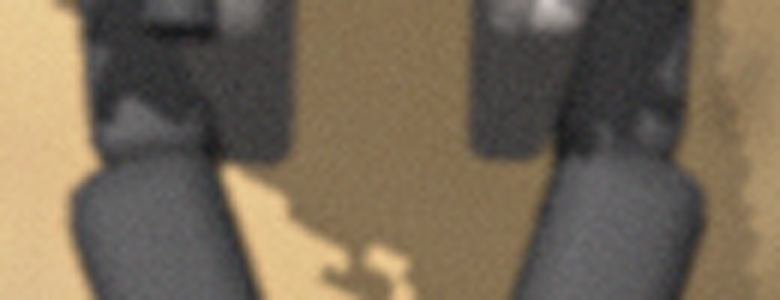

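View pics/w26y.png

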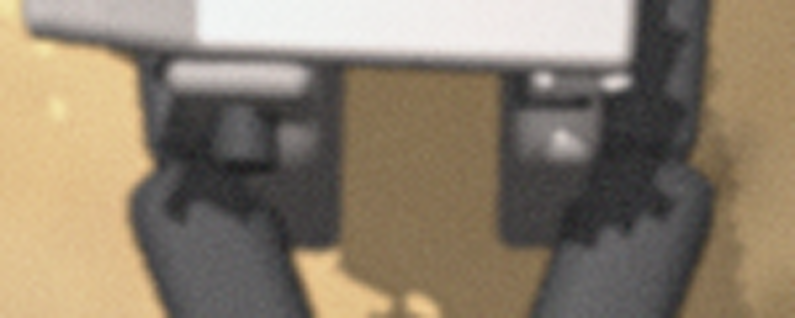

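Emit:
{"method": "apply_moves", "body": {
  "targets": [0.75,0,0,0,0,0.82,0,0,0,0,0.82,0,0,0,0],
  "grip_force": 60
}}

```text
clock: 34.05
position: [0.4316, 0.0927, 0.0862]
ee_rot: [3.072, 0.653, -0.009]
force: [-7.6, -3.1, -0.2]
width: 0.432
```

Emit:
{"method": "apply_moves", "body": {
  "targets": [1,0,0,0,0,1,0,0,0,0,1,0,0,0,0,1,0,0,0,0,1,0,0,0,0,1,0,0,0,0],
  "grip_force": 60
}}

```text
clock: 34.8
position: [0.4316, 0.0927, 0.0863]
ee_rot: [3.072, 0.652, -0.009]
force: [-8.3, -4.4, -0.2]
width: 0.431
```

Run:
```python
from h import *
im,st=shot("wrist","w30");print(st["width"]*92,st["force"],tocan(st["position"]),st["clock"],st["joint_efforts"].round(1))
cv2.imwrite("pics/w30z.png",cv2.resize(im[0:50,215:345],None,fx=6,fy=6,interpolation=2))
im,st=shot("scene","s30")
cv2.imwrite("pics/s30z.png",cv2.resize(im[255:295,195:255],None,fx=12,fy=12,interpolation=2))
```

```text
39.68329277934522 [-8.31610277 -4.35758527 -0.16500712] [-0.21808719  0.00483942  0.08625103] 34.8 [ -0.9 -50.8  -5.  -27.5   0.4  -3.2   0.1]
```

View pics/w30z.png

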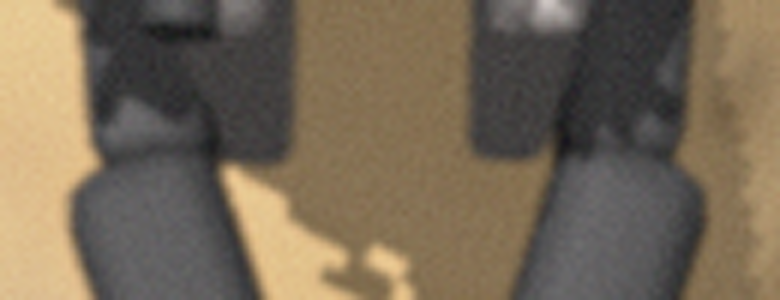

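View pics/s30z.png

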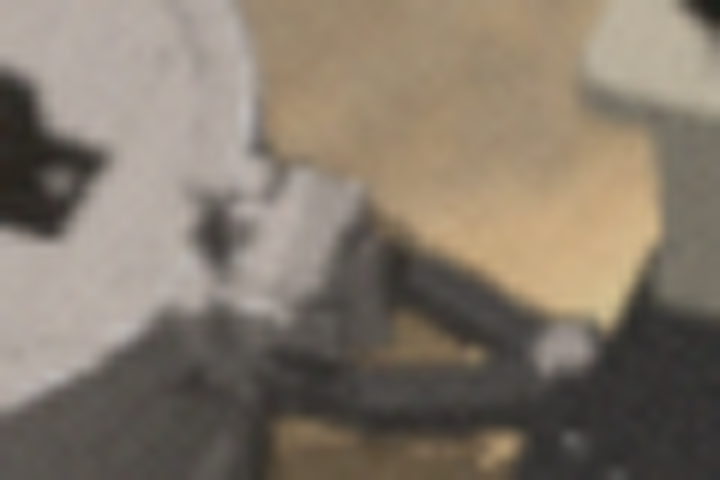

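Run:
```python
from h import *
S=cam("scene");W=cam("wrist",load("w30")[1])
s=lambda x,y:((x+.5)/12-.5+195,(y+.5)/12-.5+255)
w=lambda x,y:((x+.5)/6-.5+215,(y+.5)/6-.5)
# pin head: wrist (281.5,128.2), scene (565,350)
print("pin",[ (tocan(a[0]).round(4),a[1]) for a in [tri([W,S],[(281.5,128.2),s(565,350)])]])
# elbows outer corners: wrist left (72,195), right (705,210); scene left?
for z in(.09,.1,.105): print(z,[tocan(p).round(4) for p in onz(W,[w(72,205),w(705,215),w(293,160),w(472,155)],z)])
print([tocan(p).round(4) for p in onz(W,[w(293,160),w(472,155)],.078)])
cv2.imwrite("pics/c.png",np.hstack([cv2.resize(load(n)[0][255:295,195:255],None,fx=6,fy=6,interpolation=2) for n in("s24","s30")]))
```

```text
pin [(array([-0.1502,  0.0039,  0.1007]), [array([-0.4, -0.8]), array([ 0.2, -0. ])])]
0.09 [array([-0.1126,  0.0267,  0.09  ]), array([-0.1133, -0.0176,  0.09  ]), array([-0.1098,  0.0112,  0.09  ]), array([-0.1095, -0.0012,  0.09  ])]
0.1 [array([-0.1145,  0.0253,  0.1   ]), array([-0.1151, -0.0162,  0.1   ]), array([-0.1118,  0.0108,  0.1   ]), array([-0.1116, -0.0009,  0.1   ])]
0.105 [array([-0.1154,  0.0245,  0.105 ]), array([-0.116 , -0.0155,  0.105 ]), array([-0.1129,  0.0105,  0.105 ]), array([-0.1126, -0.0007,  0.105 ])]
[array([-0.1073,  0.0117,  0.078 ]), array([-0.107 , -0.0017,  0.078 ])]
```

View pics/c.png

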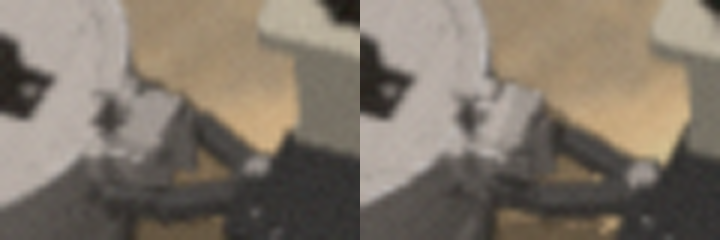

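Emit:
{"method": "apply_moves", "body": {
  "targets": [1,-0.005,0,0,0,1,-0.005,0,0,0,1,-0.005,0,0,0,1,0,0,0,0],
  "grip_force": 60
}}

```text
clock: 35.4
position: [0.4314, 0.0928, 0.0879]
ee_rot: [-3.072, -0.653, -0.008]
force: [4.5, 1.8, -3.9]
width: 0.432
```

Run:
```python
from h import *
im,st=shot("wrist","w31");print(st["width"]*92,RC.T@st["force"][:2],tocan(st["position"]),st["clock"])
cv2.imwrite("pics/w31z.png",cv2.resize(im[0:180,180:380],None,fx=3.3,fy=3.3,interpolation=2))
```

```text
39.761204972751386 [ 4.80183625 -0.21227629] [-0.2182422   0.00498717  0.08794933] 35.4
```

View pics/w31z.png

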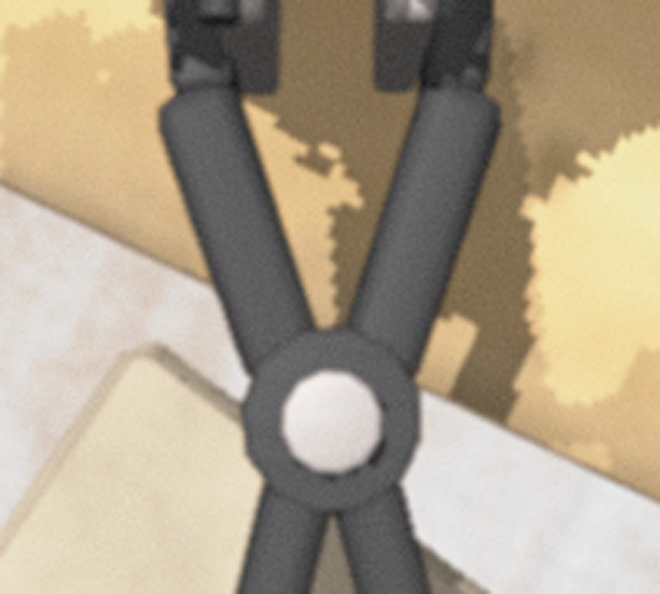

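Emit:
{"method": "apply_moves", "body": {
  "targets": [1,-0.01,0,0,0,1,-0.01,0,0,0,1,-0.01,0,0,0,1,0,0,0,0],
  "grip_force": 60
}}

```text
clock: 35.95
position: [0.4302, 0.0929, 0.091]
ee_rot: [-3.066, -0.653, -0.039]
force: [29.5, 12.3, -10.1]
width: 0.424
```

Run:
```python
from h import *
im,st=shot("wrist","w32");print(st["width"]*92,RC.T@st["force"][:2],st["force"][2],tocan(st["position"]),st["clock"])
cv2.imwrite("pics/w32z.png",cv2.resize(im[0:180,180:380],None,fx=3.3,fy=3.3,interpolation=2))
```

```text
38.98601632885443 [31.97335912 -0.79575885] -10.11768910460229 [-0.2193047   0.00561066  0.09100025] 35.95
```

View pics/w32z.png

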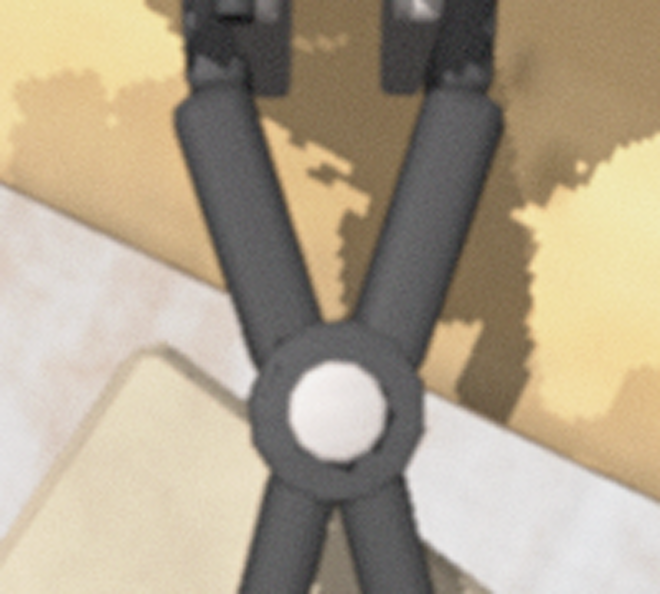

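Run:
```python
from h import *
A=cam("wrist",load("w16")[1]);B=cam("wrist",load("w24")[1]);D=cam("wrist",load("w26")[1]);E=cam("wrist",load("w25")[1])
a=lambda x,y:((x+.5)/4.5-.5+200,(y+.5)/4.5-.5)
b=lambda x,y:((x+.5)/3.3-.5+180,(y+.5)/3.3-.5)
for n,p,q in(("tail",(148,487),(70,75)),("facet",(212,492),(175,82)),("nose",(388,500),(447,105))):
    X,e=tri([A,B],[a(*p),b(*q)]);print(n,tocan(X).round(4),e)
im,_=load("w24");cv2.imwrite("pics/k1.png",cv2.resize(im[0:70,190:330],None,fx=5.5,fy=5.5,interpolation=2))
im,_=load("w16");cv2.imwrite("pics/k2.png",cv2.resize(im[60:125,215:310],None,fx=8,fy=8,interpolation=2))
```

```text
tail [-0.1028  0.0311  0.1231] [array([ 0.5, -0.2]), array([-1.1,  0.4])]
facet [-0.1036  0.0208  0.124 ] [array([ 0.9, -0.1]), array([-1.9,  0.3])]
nose [-0.1051 -0.0068  0.1222] [array([0.7, 0.3]), array([-1.5, -0.6])]
```

View pics/k1.png

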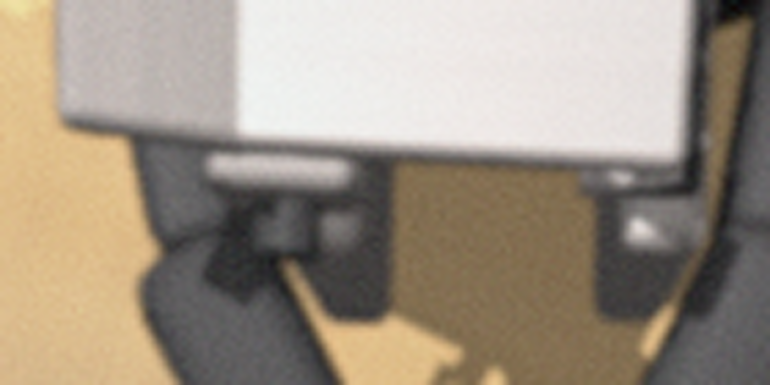

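View pics/k2.png

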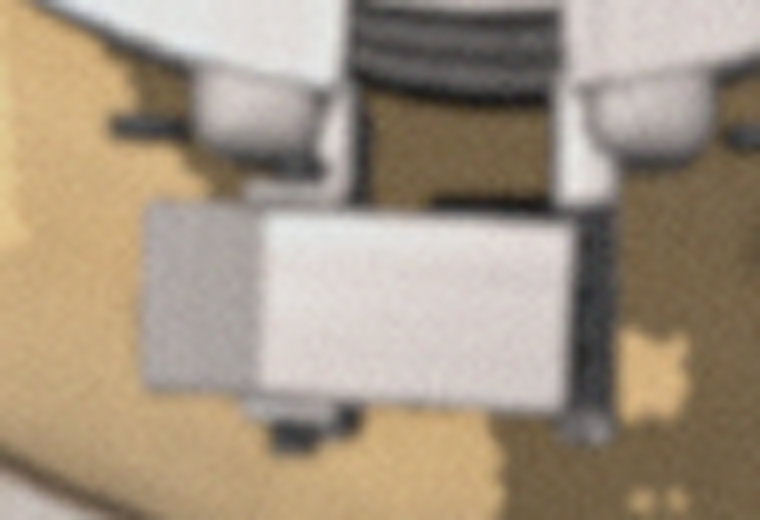

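Emit:
{"method": "apply_moves", "body": {
  "targets": [1,0.02,0,0,0,1,0.02,0,0,0,0.44,0.005,0,0,0,0.44,0,0,0,0,0.44,0,0,0,0,1,-0.01,0,0,0,1,-0.015,0,0,0,1,-0.015,0,0,0,1,-0.01,0,0,0],
  "grip_force": 60
}}

```text
clock: 37.12
position: [0.4273, 0.0912, 0.0908]
ee_rot: [-3.067, -0.653, -0.037]
force: [32.6, 13.9, -7.6]
width: 0.341
```

Run:
```python
from h import *
im,st=shot("wrist","w33");print(st["width"]*92,RC.T@st["force"][:2],st["force"][2],tocan(st["position"]),st["clock"])
cv2.imwrite("pics/w33z.png",cv2.resize(im[0:180,180:380],None,fx=3.3,fy=3.3,interpolation=2))
```

```text
31.38937978474145 [35.41724987 -0.54057625] -7.6103305693269725 [-0.22259171  0.00519664  0.09078034] 37.125
```

View pics/w33z.png

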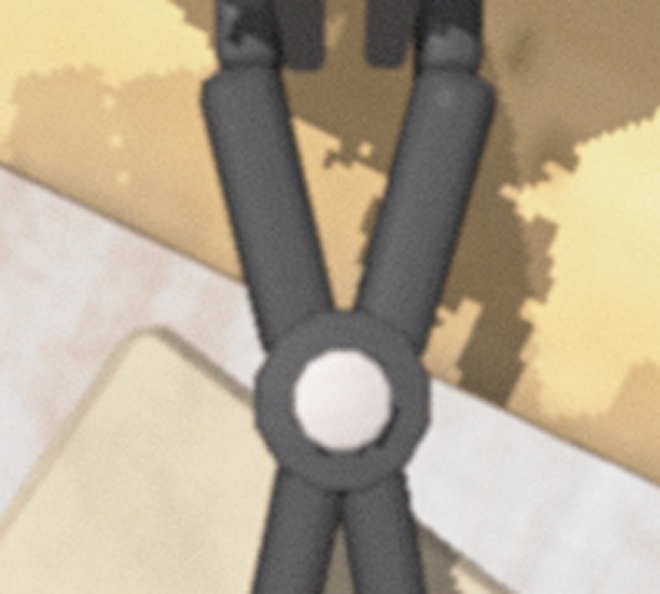

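Emit:
{"method": "apply_moves", "body": {
  "targets": [1,0.02,0,0,0,1,0.015,0,0,0,1,0,0,0,0]
}}

```text
clock: 37.55
position: [0.4275, 0.0911, 0.0866]
ee_rot: [3.072, 0.654, -0.004]
force: [-4.3, -0.5, 0.2]
width: 0.335
```

Run:
```python
from h import *
im,st=shot("scene","s34");print(st["width"]*92,RC.T@st["force"][:2],st["force"][2],tocan(st["position"]),st["clock"])
cv2.imwrite("pics/s34z.png",cv2.resize(im[245:305,190:270],None,fx=9,fy=9,interpolation=2))
```

```text
30.83402165009124 [-4.12827184  1.28861693] 0.17410638969755177 [-0.22251908  0.0050808   0.08663288] 37.55
```

View pics/s34z.png

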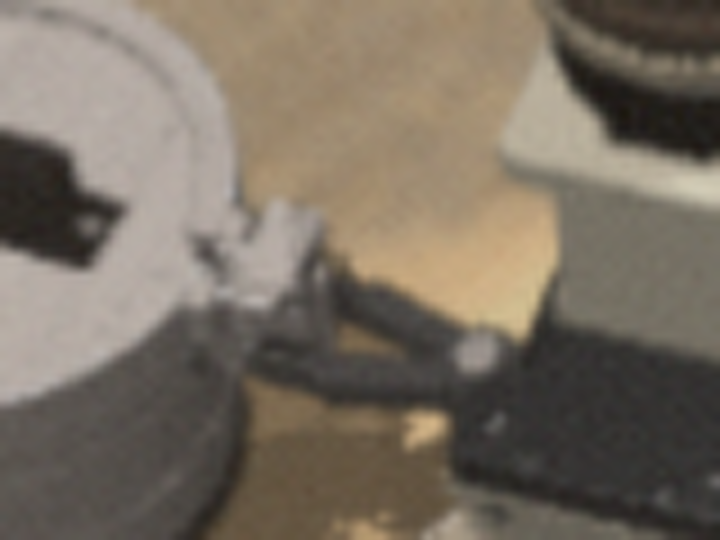

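Emit:
{"method": "apply_moves", "body": {
  "targets": [0.6,0,0,0,0,0.52,0,0,0,0,0.45,0,0,0,0,0.38,0,0,0,0,0.37,0,0,0,0,0.37,0,0,0,0],
  "grip_force": 20
}}

```text
clock: 38.35
position: [0.4289, 0.0917, 0.0871]
ee_rot: [3.073, 0.653, 0.0]
force: [-0.7, 1.4, -1.2]
width: 0.632
```

Run:
```python
from h import *
im,st=shot("wrist","w35");print(st["width"]*92,RC.T@st["force"][:2],st["force"][2],tocan(st["position"]),st["clock"])
cv2.imwrite("pics/w35z.png",cv2.resize(im[0:350,130:430],None,fx=2,fy=1.7,interpolation=2))
```

```text
58.115902282564434 [-0.13048434  1.54114002] -1.2237334589259132 [-0.22092842  0.00499711  0.08713362] 38.35
```

View pics/w35z.png

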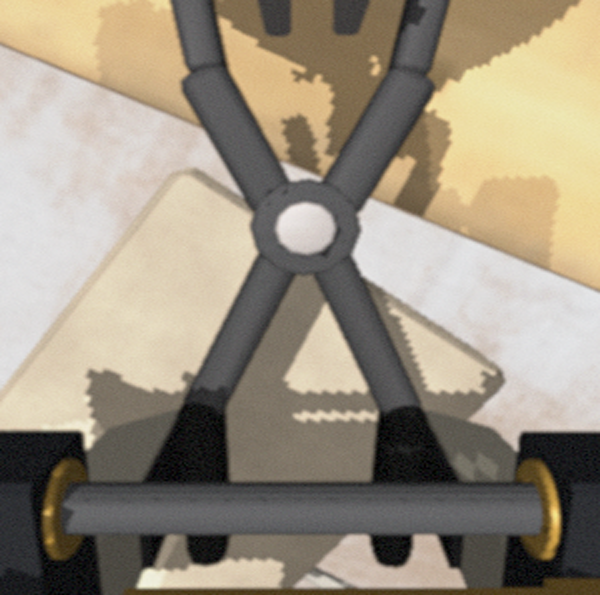

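Emit:
{"method": "apply_moves", "body": {
  "targets": [0.37,-0.02,0,0,0,0.37,-0.03,0,0,0,0.37,-0.04,0,0,0,0.37,-0.05,0,0,0,0.37,-0.03,0,-0.05,0,0.37,0,0,-0.1,0,0.37,0,0,-0.03,0,0.37,0,0,0,0]
}}

```text
clock: 39.4
position: [0.3668, 0.0636, 0.1594]
ee_rot: [3.072, 0.652, 0.002]
force: [-0.1, 0.1, -2.0]
width: 0.63
```

Run:
```python
from h import *
im,st=shot("wrist","w36");print(st["width"]*92,st["force"],st["ft_torque"],tocan(st["position"]),st["clock"])
im,_=shot("scene","s36")
cv2.imwrite("pics/s36z.png",cv2.resize(im[235:315,180:270],None,fx=8,fy=7,interpolation=2))
im,_=shot("top","t36");cv2.imwrite("pics/t36z.png",cv2.resize(im[140:240,120:220],None,fx=5.5,fy=5.5,interpolation=2))
```

```text
57.951177346215836 [-0.06428754  0.13508416 -2.02453414] [0.00677534 0.07137175 0.04323738] [-0.28912512  0.00463568  0.15935083] 39.4
```

View pics/w36.png

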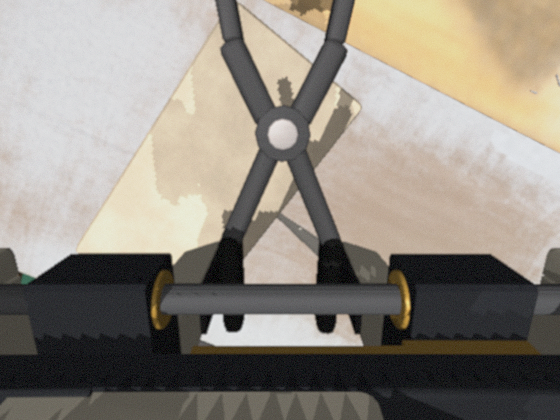

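View pics/s36z.png

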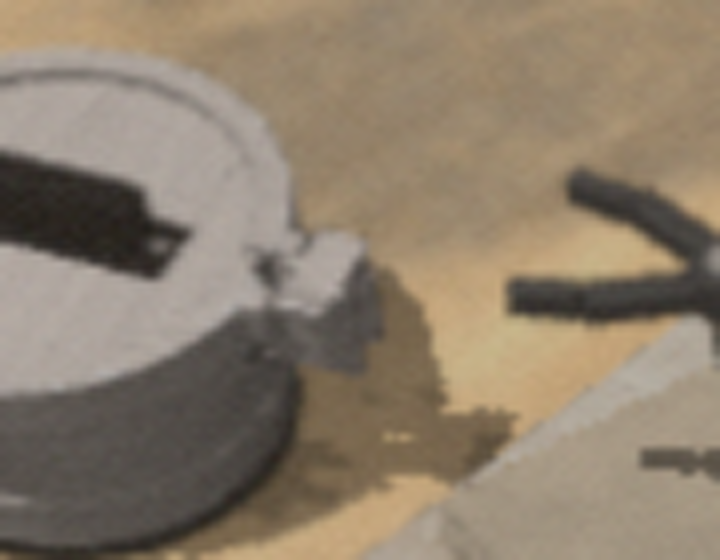

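View pics/t36z.png

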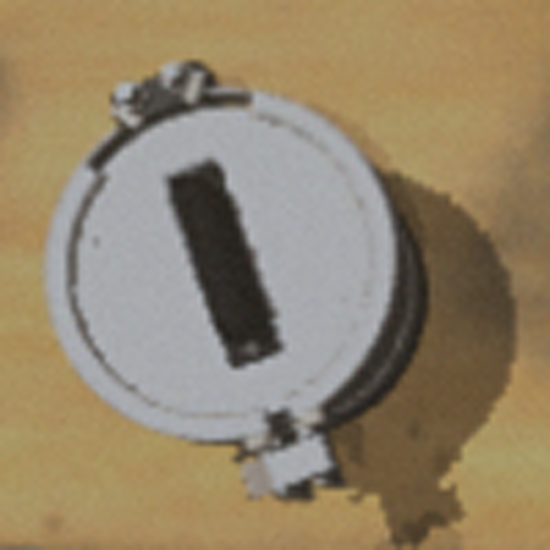

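Run:
```python
from h import *
plan((.438,-.373,.158),-39.9)
```

```text
clock 39.55 pos [0.3659 0.0636 0.158 ] yaw 24.01 tilt 0.11
total shares [-2.7940e-01  1.0705e+00  3.0000e-04] min rows 7.08
turn deg(tool z) 63.91 share 0.7101 rows 6.0
shift if turned first [8.385e-01 7.218e-01 1.000e-04]
```

Emit:
{"method": "apply_moves", "body": {
  "targets": [0.37,-0.028,0.107,0,0,0.37,-0.028,0.107,0,0,0.37,-0.028,0.107,0,0,0.37,-0.028,0.107,0,0,0.37,-0.028,0.107,0,0,0.37,-0.028,0.107,0,0,0.37,-0.028,0.107,0,0,0.37,-0.028,0.107,0,0,0.37,-0.028,0.107,0,0,0.37,-0.028,0.107,0,0,0.37,0,0,0,0.1014,0.37,0,0,0,0.1014,0.37,0,0,0,0.1014,0.37,0,0,0,0.1014,0.37,0,0,0,0.1014,0.37,0,0,0,0.1014,0.37,0,0,0,0.1014,0.37,0,0,0,0]
}}

```text
clock: 41.8
position: [0.4382, -0.3719, 0.1575]
ee_rot: [-2.954, 1.069, 0.004]
force: [0.3, 0.2, -2.0]
width: 0.636
```

Run:
```python
from h import *
shot("wrist","w37")
plan((.4385,-.3738,.012),-39.9)
```

```text
clock 41.85 pos [ 0.4382 -0.372   0.1578] yaw -39.65 tilt 0.13
total shares [0.0043 0.0029 0.3645] min rows 2.33
turn deg(tool z) 0.25 share 0.0028 rows 0.0
shift if turned first [0.0035 0.0031 0.3645]
```

View pics/w37.png

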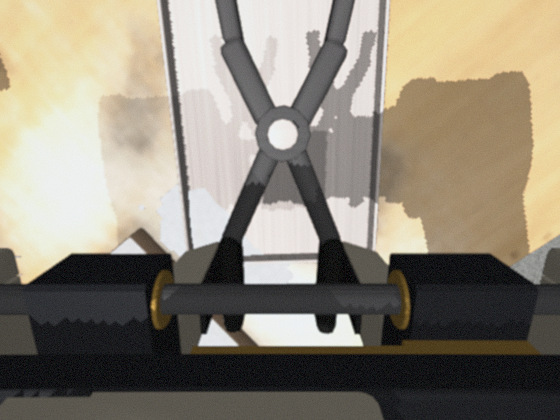

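Emit:
{"method": "apply_moves", "body": {
  "targets": [0.37,0.004,0.003,0.1,0,0.37,0,0,0.1,0,0.37,0,0,0.09,0,0.37,0,0,0.05,0,0.37,0,0,0.02,0,0.37,0,0,0.01,0,0.37,0,0,0,0]
}}

```text
clock: 42.72
position: [0.4394, -0.3747, 0.0116]
ee_rot: [2.954, -1.07, 0.001]
force: [1.1, 0.2, -2.0]
width: 0.63
```

Emit:
{"method": "apply_moves", "body": {
  "targets": [0.37,0,0,0.008,0,0.37,0,0,0.005,0,0.37,0,0,0,0]
}}

```text
clock: 43.1
position: [0.4394, -0.3747, 0.0064]
ee_rot: [2.953, -1.071, 0.001]
force: [-0.6, 1.0, 1.3]
width: 0.63
```

Touching down (force rose by about 3 N). Release, lift and look.

Emit:
{"method": "apply_moves", "body": {
  "targets": [0.32,0,0,0,0,0.2,0,0,0,0,0,0,0,0,0,0,0,0,0,0,0,0,0,-0.05,0,0,0,0,-0.1,0,0,0,0,-0.1,0,0,0,0,-0.1,0,0,0,0,-0.1,0,0,0,0,0,0]
}}

```text
clock: 44.35
position: [0.4405, -0.3757, 0.1892]
ee_rot: [2.952, -1.071, 0.009]
force: [0.6, 0.7, -0.4]
width: 1.001
```

Run:
```python
from h import *
im,st=shot("wrist","w38");print(st["width"]*92,st["force"],st["clock"])
plan(tow((-.18,0,.21)),24)
im,_=shot("scene","s38")
cv2.imwrite("pics/s38z.png",cv2.resize(im[165:325,140:420],None,fx=2.8,fy=3,interpolation=2))
```

```text
92.08193628091108 [ 0.61653238  0.72155711 -0.39470178] 44.35
clock 44.4 pos [ 0.4396 -0.3749  0.1871] yaw -39.88 tilt 0.15
total shares [-0.7119 -0.9646 -0.0589] min rows 7.68
turn deg(tool z) -63.88 share -0.7097 rows 6.0
shift if turned first [ 0.5525 -1.0641 -0.0572]
```

View pics/w38.png

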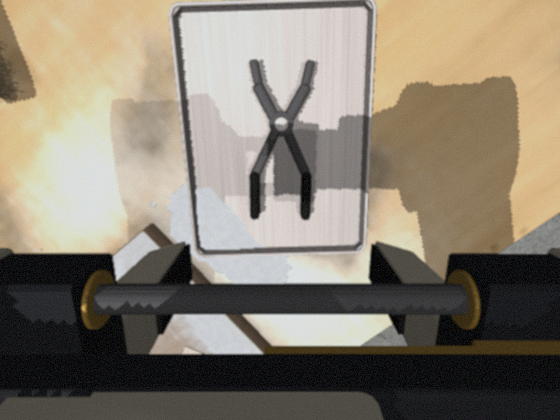

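View pics/s38z.png

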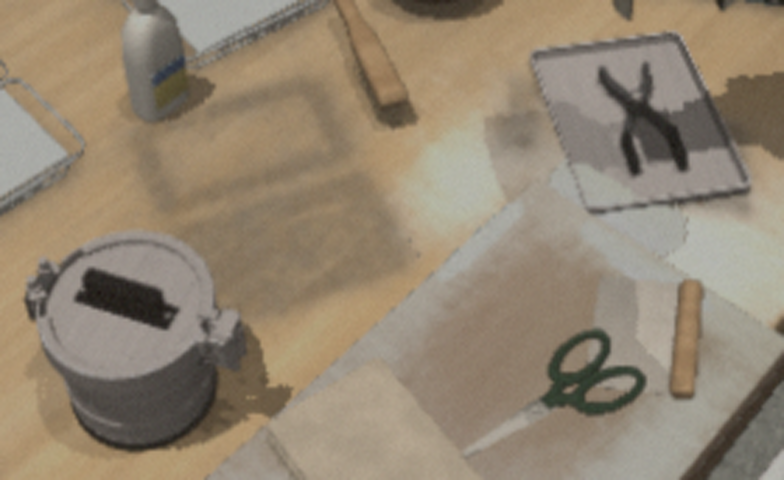

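Emit:
{"method": "apply_moves", "body": {
  "targets": [0,0,0,-0.01,-0.1014,0,0,0,-0.01,-0.1014,0,0,0,-0.01,-0.1014,0,0,0,-0.01,-0.1014,0,0,0,-0.01,-0.1014,0,0,0,-0.01,-0.1014,0,0,0,0,-0.1014,0,0.055,-0.106,0,0,0,0.055,-0.106,0,0,0,0.055,-0.106,0,0,0,0.055,-0.106,0,0,0,0.055,-0.106,0,0,0,0.055,-0.106,0,0,0,0.055,-0.106,0,0,0,0.055,-0.106,0,0,0,0.055,-0.106,0,0,0,0.055,-0.106,0,0,0,0,0,0,0]
}}

```text
clock: 46.7
position: [0.4664, 0.1063, 0.2087]
ee_rot: [-3.069, -0.663, 0.003]
force: [0.3, -0.0, -0.7]
width: 1.0
```

Run:
```python
from h import *
im,st=shot("wrist","w39");print(tocan(st["position"]),st["clock"])
W=cam("wrist",st)
cv2.imwrite("pics/w39z.png",cv2.resize(im[0:130,200:360],None,fx=4.5,fy=4.5,interpolation=2))
```

```text
[-0.18077443  0.00313756  0.20871863] 46.7
```

View pics/w39z.png

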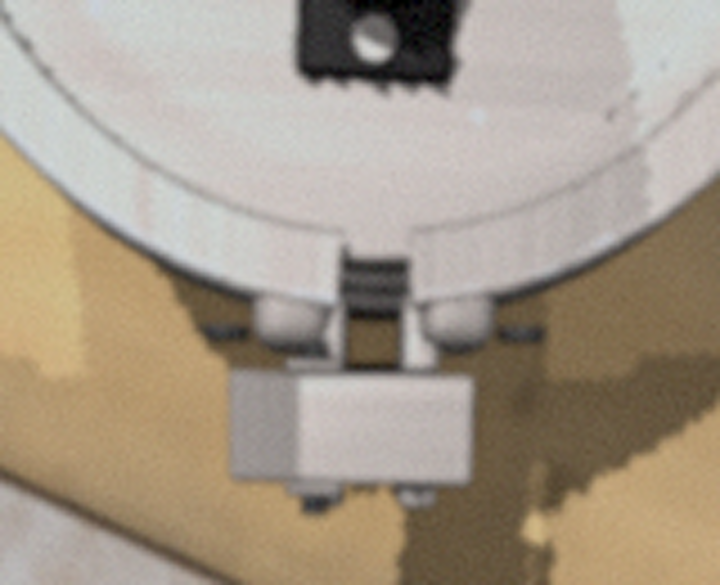

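Run:
```python
from h import *
W=cam("wrist",load("w39")[1]);q=lambda x,y:((x+.5)/4.5-.5+200,(y+.5)/4.5-.5)
P=onz(W,[q(346,360),q(402,360)],.113);print(np.linalg.norm(P[0]-P[1])+.006)
print(arm.sign_off())
```

```text
0.014900535156675295
the job is handed in; nothing more can be done
None
```

The canister is closed and the job is handed in at about 47 s of the 72 s allowed. No verdict was reported, so what follows rests on my own checks.

**What I did**
- I set the lid in the mouth and swung both band halves in until the lugs stood about 24 mm apart.
- I took the pliers by both handles, squeezed the lugs until the hook snapped, and laid the pliers back in the tray.

**Last checks**
- **Lug spacing:** about 14.9 mm between lug middles with nothing touching them; the limit is 16.5 mm.
- **Hook:** it lies across both lugs and holds after the pliers were removed. I judged that it is down from the pictures and did not measure its angle.
- **Lid:** it measured within about 1 mm of the canister's centre when I set it down, and it still looks level and centred. I did not measure it again at the end.
- **Pliers:** they lie flat inside the tray, close to where they started, judged by eye.
- **Gripper:** it was clear of everything at hand-in.

**What went wrong on the way**
- **First push on the left band half:** it jammed by friction and the wrist force reached about 62 N, below the 120 N limit. I backed off and pushed along the hinge's arc instead, with almost no force. I took the contact to be between the fingers and the band, not the gripper's body, which has a 40 N limit; I could not confirm that.
- **Squeeze stalled:** the lugs stopped about 19 mm apart, even at the full 60 N grip. Moving the pliers slightly back, then closing quickly while pulling back with about 35 N, made the hook snap. The lugs were briefly squeezed to roughly 11–12 mm.

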